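# Set interlocking ceramic test tiles in a sloping exposure rack and bar them in

## Task

Fit the three loose ceramic tiles into the sloping tray so that their tabs and notches interlock with one another and with the lug in the tray wall and each lies flush on the tray floor: turn each tile as its shape needs, and set it down rather than dropping it. Only when all three are flush, slide the hold-down bar up the slope to its stop, over the tiles' lower edges. Leave the other things on the bench where they are.

Things in the scene. Friction and masses are not known exactly. Their poses are not given: they have to be found in the camera images.
- grip_a (a point): grip point in the rib of a tile, over the centre of its rectangle, 36 mm above its underside; z is the tile's upward normal, x along the rib. Grip across the rib's 12 mm (y). This one has one tab (17 mm wide, standing out 12 mm) on its -y edge, centred 18 mm towards +x, and no notch.
- grip_b (a point): grip point in the rib of a tile, over the centre of its rectangle, 36 mm above its underside; z is the tile's upward normal, x along the rib. Grip across the rib's 12 mm (y). This one has a tab (17 mm wide, standing out 12 mm) on its -y edge, centred 18 mm towards -x, and a notch (23 mm wide, 13 mm deep) in its +y edge, centred 18 mm towards +x.
- grip_c (a point): grip point in the rib of a tile, over the centre of its rectangle, 36 mm above its underside; z is the tile's upward normal, x along the rib. Grip across the rib's 12 mm (y). This one has no tab and two notches (23 mm wide, 13 mm deep), one in its +y and one in its -y edge, both centred 18 mm towards -x.
- seat_a (a point): where the rib point of the tile of grip_a must come: the left (+y) place of the tray (66 mm apart), 36 mm above the tray floor. x points up the slope, z out of the tray, square to its floor; when the tile is home, its point and all its axes agree with these.
- seat_b (a point): where the rib point of the tile of grip_b must come: the middle place of the tray (66 mm apart), 36 mm above the tray floor. x points up the slope, z out of the tray, square to its floor; when the tile is home, its point and all its axes agree with these.
- seat_c (a point): where the rib point of the tile of grip_c must come: the right (-y) place of the tray (66 mm apart), 36 mm above the tray floor. x points up the slope, z out of the tray, square to its floor; when the tile is home, its point and all its axes agree with these.
- rack: the rack, fixed; origin: centre of its underside, x to its raised side; 252 mm across, 100 mm high. Its tray slopes 30 degrees, rising away from the robot; its pocket is 80 mm up the slope by 198 mm across and 12 mm deep (tiles end level with the rim); 2 mm play at its walls, 4 mm between tiles. A lug 20 mm wide juts 14 mm into the pocket from the -y wall 18 mm down the slope from its middle.
- bar (a joint): slide of the hold-down bar along the tray's lower rim, in m: 0 fully back (down the slope), 0.024 at its stop, pushed up the slope (along the seats' +x). 3 N of friction; it stays where left. The bar (20 mm wide, 226 mm long across the tray) runs 2.5 mm above the tiles' faces and when home covers the lower 10 mm of each.
- bar_grip (a point): grip point on the bar's upright fin, at mid-length of the bar. The fin is 20 mm along x (slope), 12 mm along y, and stands 36 mm out of the bar, from 24 mm below this point to 12 mm above it; grip it across its 12 mm. Same axes as the seats; moves with the bar (62 mm down the slope from the pocket's centre when fully back).
- tape: bystander: roll of brown tape lying flat, 90 mm across, 24 mm high, in front of the robot; origin at its underside, centre
- jar: bystander: pale jar with a cap, 64 mm across, 85 mm high; origin at its underside, centre
- reagent: bystander: amber glass bottle, 66 mm across, 140 mm high, beyond the rack; origin at its underside, centre
- beaker: bystander: glass beaker, 72 mm across, 85 mm high; origin at its underside, centre
- driver: bystander: screwdriver lying on the bench; origin at its underside (lying along x)
- dish: bystander: shallow white dish, 84 mm across, 20 mm high; origin at its underside, centre
- carton: bystander: small cardboard carton, 60 x 100 x 50 mm, beyond the rack; origin at its underside, centre
- tile_a: the whole tile of grip_a: terracotta-coloured ceramic, a rectangle 76 mm (x) by 62 mm (y), 12 mm thick, about 0.2 kg, lying flat; on top a steel rib 44 mm long (x), 12 mm thick (y), from 12 to 46 mm above the underside. Origin: centre of the rectangle's underside; axes as grip_a.
- tile_b: the whole tile of grip_b: terracotta-coloured ceramic, a rectangle 76 mm (x) by 62 mm (y), 12 mm thick, about 0.2 kg, lying flat; on top a steel rib 44 mm long (x), 12 mm thick (y), from 12 to 46 mm above the underside. Origin: centre of the rectangle's underside; axes as grip_b.
- tile_c: the whole tile of grip_c: terracotta-coloured ceramic, a rectangle 76 mm (x) by 62 mm (y), 12 mm thick, about 0.2 kg, lying flat; on top a steel rib 44 mm long (x), 12 mm thick (y), from 12 to 46 mm above the underside. Origin: centre of the rectangle's underside; axes as grip_c.

How it is judged:
On the way, in this order (a step that is already met when the one before it is completed fails the run):
1. all three tiles lie flush in their places while the bar is still back (less than half way) (x of grip_a in the frame of seat_a between -0.005 and 0.005 m and y of grip_a in the frame of seat_a between -0.012 and 0.012 m and z of grip_a in the frame of seat_a between -0.0025 and 0.0025 m and angle between the x axis of grip_a and the x axis of seat_a, either way round below 0.12 rad and angle between the z axis of grip_a and the z axis of seat_a, either way round below 0.07 rad and x of grip_b in the frame of seat_b between -0.005 and 0.005 m and y of grip_b in the frame of seat_b between -0.012 and 0.012 m and z of grip_b in the frame of seat_b between -0.0025 and 0.0025 m and angle between the x axis of grip_b and the x axis of seat_b, either way round below 0.12 rad and angle between the z axis of grip_b and the z axis of seat_b, either way round below 0.07 rad and x of grip_c in the frame of seat_c between -0.005 and 0.005 m and y of grip_c in the frame of seat_c between -0.012 and 0.012 m and z of grip_c in the frame of seat_c between -0.0025 and 0.0025 m and angle between the x axis of grip_c and the x axis of seat_c, either way round below 0.12 rad and angle between the z axis of grip_c and the z axis of seat_c, either way round below 0.07 rad and value of joint bar below 0.012 m), for 0.2 s.
2. the bar is pushed to its stop (value of joint bar above 0.0215 m), for 0.2 s.
At the end, for the whole second after the job is handed in: each tile within 2.5 mm of its height on the tray floor and level with it within 0.07 rad, within 5 mm of its place up the slope and 12 mm across it (the play of the interlocked row), square within 0.12 rad, and at rest; the bar within 2.5 mm of its stop (joint above 0.0215) (x of grip_a in the frame of seat_a between -0.005 and 0.005 m and y of grip_a in the frame of seat_a between -0.012 and 0.012 m and z of grip_a in the frame of seat_a between -0.0025 and 0.0025 m and angle between the x axis of grip_a and the x axis of seat_a, either way round below 0.12 rad and angle between the z axis of grip_a and the z axis of seat_a, either way round below 0.07 rad and x of grip_b in the frame of seat_b between -0.005 and 0.005 m and y of grip_b in the frame of seat_b between -0.012 and 0.012 m and z of grip_b in the frame of seat_b between -0.0025 and 0.0025 m and angle between the x axis of grip_b and the x axis of seat_b, either way round below 0.12 rad and angle between the z axis of grip_b and the z axis of seat_b, either way round below 0.07 rad and x of grip_c in the frame of seat_c between -0.005 and 0.005 m and y of grip_c in the frame of seat_c between -0.012 and 0.012 m and z of grip_c in the frame of seat_c between -0.0025 and 0.0025 m and angle between the x axis of grip_c and the x axis of seat_c, either way round below 0.12 rad and angle between the z axis of grip_c and the z axis of seat_c, either way round below 0.07 rad and value of joint bar above 0.0215 m and linear speed of each of tile_a, tile_b, tile_c below 0.02 m/s); the robot touches nothing.
It fails at once if a bystander is pushed more than 30 mm (distance of any of tape, jar, reagent, beaker, driver, dish, carton from where it was at the start of the episode above 0.03 m).
It fails at once if a tile is dropped: it falls faster than 0.7 m/s (about 25 mm of fall) out of the fingers ((linear speed of tile_a above 0.7 m/s and contact force between the fingers and tile_a below 0.05 N) or (linear speed of tile_b above 0.7 m/s and contact force between the fingers and tile_b below 0.05 N) or (linear speed of tile_c above 0.7 m/s and contact force between the fingers and tile_c below 0.05 N)).
It also fails if it takes over 72 s, if anything falls off the work surface, if the arm or the gripper's body presses on something with over 40 N, if the wrist force passes 120 N, or if a joint passes its speed limit or range.

## Robot

A 6-joint arm with a two-finger parallel gripper is mounted at the origin on the work surface. World frame = base frame: x ahead of the robot, y to its left, z up, the work surface at z = 0. Lengths are in m, angles in rad, forces in N, time in s.
With the tool pointing down it reaches from about 0.25 to 0.775 m from the base axis. Payload 4 kg.
Tool frame: the origin (TCP) lies on the centre line of the jaws, within the pads' length; the fingertips stand 17 mm ahead of it and the grasp point (between the pads) lies 2 mm behind it; z points along the fingers, y is the line along which they close (so a half turn about z gives the same grasp; the last joint's range is limited). The gripper opens to 94 mm and grips with 3 to 60 N. Pads are 16 mm wide; open, the fingers measure 119 mm over their backs; the gripper's body (75 mm by 177 mm) begins 78 mm behind the grasp point.
Start: joints at [-1.278, 0.087, 1.371, -0, 1.684, -0.103], TCP at [0.212, -0.507, 0.223] pointing down, gripper open.
Joint ranges: [-3.1, 3.1], [-0.76, 2.03], [0.27, 2.55], [-1.08, 4.22], [0.17, 2.65], [-2.57, 2.57]. Speed limits (rad/s): [2.79, 2.79, 3.14, 3.14, 3.14, 3.14].

## Interface

Orientations are given as a 3x3 rotation matrix whose columns are the frame's x, y, z axes.
In Python, from rig import env gives the robot as it stands.
- The arm moves only by the shell command python3 -m jog 'ROWS' [FORCE]. ROWS is JSON, a list of rows, each a list of 3 entries, a list of its own where there are three numbers: the shift along the tool's x, y, z in m, then the turn, a rotation vector about the tool's x, y, z in rad, then the opening, from 0 (shut) to 1 (fully open). A call has 1 to 5 rows; each row shifts and turns the commanded pose from where the row before left it, along the tool's axes as they then stand; what a row does not reach is not made up. A row lasts 1/12 s, in which the tool goes at most 41.7 mm and 7.16 degrees, less where a joint would pass 70% of its speed; a pose out of reach is approached as far as the arm can. A call with a gripper value outside its range is refused whole. The fingers move at their own pace and stop on an object; FORCE is the grip in N (left out, the last holds). Time passes only in rows, so rows that do not move let the fingers close. It gives the time, the measured TCP pose, the force, the opening and the grip force at its end, in the units of the state.
- env.sense(): the state, without advancing time (a new reading comes with each control period).
- env.snapshot(name): name is "scene" or "side" or "wrist"; returns (picture, depth): 480x640x3 uint8, red, green, blue; 480x640 float32, m along the optical axis (not along the pixel's ray), 0 where there is no reading.
- env.camera_params(name): a dict with "fx", "fy", "cx", "cy" (pixels), "T" (4x4, takes a point from camera to world coordinates). Camera axes: x right, y up, looking along -z (the intrinsics and any distortion apply to the point x, -y, -z); pixel columns grow to the right and rows downward; lengths in m; the calibration is good to about 2 mm. A picture is of the moment at which its call begins: read the wrist's pose just before it. camera_params takes no time and is no camera call; for the wrist camera it gives the pose at the moment of the call.
- env.hand_in(): hands the job in; it is judged then, once.
Trained networks look in the newest picture that a camera, given by its name, has taken for a name from the list of things; names that differ only in an ending like _2 or _b are one class to them, and where a whole thing is asked for, a point or a joint stands for the part that bears it (a point fixed in the world has none). Each returns a list of dicts, best first, with "conf" (0 to 1); they miss things now and then, are a little off and sometimes report something else, mostly with a low value. They report only what shows in the picture. A call takes as long as a camera call.
- env.masks_of(camera, label): "region" (480x640 bool, what is visible of it) and "location" ([column, row] in pixels, amid what is visible of it).
The state is a dict: "clock": time; "qpos": joint angles; "qvel": joint speeds; "effort": joint torques, N m; "tool_pos": TCP position; "orientation": TCP orientation; "ft_force": force on the tool from outside, world axes, zero at the start; "torque": the same for the moment, N m; "grip_width": opening from 0.0 (shut) to 1.0 (fully open); "gripper_force": force on a finger pad.
Only numpy, scipy, OpenCV 4.12 (cv2) and the standard library are available. Lean on these libraries where they do the work, as an engineer would, in place of code of your own. Each camera call takes 0.05 s, during which the arm holds its last target. There are 200 camera calls.

## Working session

There is one attempt and no reset: what is moved stays moved. The work goes in short steps, Python scripts to look and compute and a shell command to move; the robot and the scene stay as the last step left them, time stands still between calls to the robot, and variables do not carry over. Pictures are saved under pics/ and viewed, at most 10 in all, crops included, and the job is handed in when it is done.

```bash
ls; mkdir -p pics
python3 - <<'E'
from rig import env
import cv2,numpy as np
ims=[]
for n in ["scene","side"]:
    p,d=env.snapshot(n); c=env.camera_params(n); print(n,{k:np.round(v,3).tolist() if k=='T' else v for k,v in c.items()})
    cv2.imwrite(f"pics/{n}0.png",p[:,:,::-1]); np.save(f"{n}0.npy",d)
print(env.sense())
E
```

```text
pics
scene {'fx': 529.4458143758263, 'fy': 529.4458143758263, 'cx': 317.5438764309681, 'cy': 243.1755328923416, 'T': [[-0.84, -0.408, 0.357, 1.008], [0.542, -0.643, 0.541, 0.647], [0.009, 0.649, 0.761, 1.006], [0.0, 0.0, 0.0, 1.0]]}
side {'fx': 551.2021173325319, 'fy': 551.2021173325319, 'cx': 321.1850169447362, 'cy': 243.34341012482136, 'T': [[-0.914, 0.23, -0.334, 0.135], [-0.405, -0.534, 0.742, 1.01], [-0.008, 0.814, 0.581, 0.883], [0.0, 0.0, 0.0, 1.0]]}
{'clock': 0.1, 'qpos': array([-1.27807691e+00,  8.78787464e-02,  1.37207572e+00, -1.94281447e-05,
        1.68357322e+00, -1.03110986e-01]), 'qvel': array([ 0.00089772, -0.00139331, -0.00300938, -0.00041978, -0.00039767,
       -0.00030174]), 'effort': array([ 2.40383444e-03, -3.41251409e+01, -3.03302372e+01,  7.19874236e-02,
        3.04473052e-02, -9.00590680e-05]), 'tool_pos': array([ 0.21192102, -0.50705027,  0.22143636]), 'orientation': array([[ 9.22677589e-01,  3.85571956e-01, -5.76850614e-04],
       [ 3.85572346e-01, -9.22675758e-01,  1.84715041e-03],
       [ 1.79963318e-04, -1.92674193e-03, -9.99998128e-01]]), 'ft_force': array([ 1.31279857, -0.54932957,  0.21090018]), 'torque': array([-0.02827711, -0.06910987,  0.03376887]), 'gripper_force': 0.0, 'grip_width': 0.9993690728271332}
```

View pics/scene0.png

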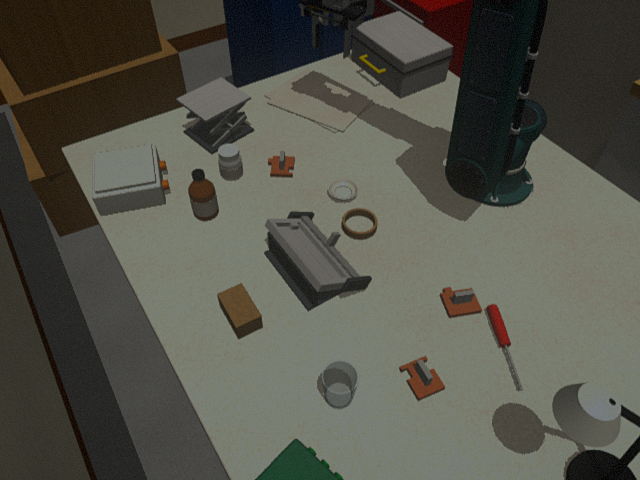

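View pics/side0.png

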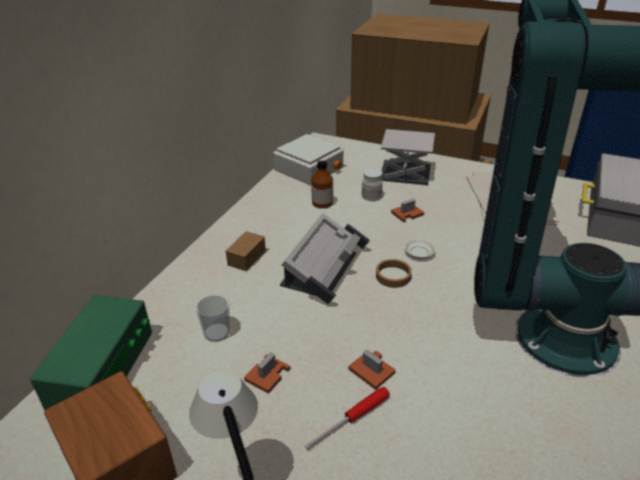

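The scene view shows tiles at about (282,165), (460,300) and (422,377), and the rack near (315,258) with its raised side towards the carton. The side view confirms this: the tile at (375,368) has one tab, the one at (268,370) has a notch.

```bash
cat > h.py <<'E'
import numpy as np, cv2
from rig import env
def snap(n):
    c=env.camera_params(n); p,d=env.snapshot(n); return p,d,c
def cloud(d,c):
    v,u=np.mgrid[:480,:640]
    P=np.stack([(u-c['cx'])/c['fx']*d,-(v-c['cy'])/c['fy']*d,-d],-1)
    W=P@c['T'][:3,:3].T+c['T'][:3,3]; W[d<=0]=np.nan; return W
def proj(X,c):
    X=np.atleast_2d(X); T=np.linalg.inv(c['T']); q=X@T[:3,:3].T+T[:3,3]
    return np.stack([c['cx']+c['fx']*q[:,0]/-q[:,2],c['cy']-c['fy']*q[:,1]/-q[:,2]],-1)
def rect(p,c,O,R,x0,x1,y0,y1,s=0.0005):
    """ortho view of plane through O spanned by R[:,0](->up in image), R[:,1](->left)"""
    w=int((y1-y0)/s);h=int((x1-x0)/s)
    a,b=np.meshgrid(y1-np.arange(w)*s,x1-np.arange(h)*s)
    X=O+b[...,None]*R[:,0]+a[...,None]*R[:,1]
    m=proj(X.reshape(-1,3),c).reshape(h,w,2).astype(np.float32)
    return cv2.remap(p,m[...,0],m[...,1],cv2.INTER_LINEAR)
def terra(p):
    h=cv2.cvtColor(p,cv2.COLOR_RGB2HSV); return ((h[...,0]<14)&(h[...,1]>110)&(h[...,2]>60)).astype(np.uint8)
E
python3 - <<'E'
from h import *
for n in ["scene","side"]:
    p,d,c=snap(n); W=cloud(d,c)
    for l in ["tile_a","rack","bar_grip","jar","dish","tape","driver","reagent","beaker","carton"]:
        for m in env.masks_of(n,l)[:4]:
            X=W[m['region']]; X=X[~np.isnan(X[:,0])]
            if len(X): print(n,l,round(m['conf'],2),m['location'],'min',X.min(0).round(3),'max',X.max(0).round(3),'med',np.median(X,0).round(3))
    t=[(0.38,-.2),(0.3,.3),(.4,.3)]
    out=rect(p,c,np.array([0,0,.012]),np.eye(3),.1,.8,-.5,.5,.00125); cv2.imwrite(f"pics/top_{n}.png",out[:,:,::-1])
E
```

```text
scene tile_a 0.95 [419.7, 380.3] min [ 0.517  0.307 -0.004] max [0.593 0.396 0.052] med [0.562 0.362 0.012]
scene tile_a 0.7 [458.9, 305.8] min [ 0.317  0.211 -0.003] max [0.409 0.301 0.052] med [0.371 0.265 0.013]
scene tile_a 0.61 [282.1, 167.0] min [ 0.423 -0.412 -0.001] max [ 0.516 -0.306  0.051] med [ 0.477 -0.346  0.013]
scene rack 0.59 [307.4, 261.0] min [ 0.492 -0.186 -0.006] max [0.667 0.118 0.102] med [0.608 0.004 0.054]
scene rack 0.43 [422.6, 382.0] min [ 0.52   0.313 -0.003] max [0.593 0.395 0.052] med [0.562 0.363 0.012]
scene bar_grip 0.59 [334.0, 242.7] min [ 0.506 -0.126 -0.   ] max [0.553 0.103 0.09 ] med [ 0.542 -0.005  0.054]
scene jar 0.85 [227.3, 163.7] min [ 0.534 -0.537 -0.003] max [ 0.635 -0.374  0.091] med [ 0.609 -0.392  0.058]
scene dish 0.7 [342.2, 185.2] min [ 0.345 -0.22  -0.   ] max [ 0.421 -0.137  0.025] med [ 0.378 -0.187  0.01 ]
scene dish 0.64 [461.3, 301.0] min [ 0.308  0.211 -0.004] max [0.409 0.301 0.052] med [0.37  0.265 0.013]
scene dish 0.53 [331.1, 244.2] min [ 0.503 -0.12  -0.002] max [0.553 0.098 0.09 ] med [ 0.542 -0.006  0.054]
scene tap
[... 1598 characters left out ...]
0.665 -0.374  0.089] med [ 0.593 -0.389  0.052]
side dish 0.68 [420.8, 249.4] min [ 0.343 -0.219  0.001] max [ 0.423 -0.136  0.025] med [ 0.384 -0.19   0.011]
side tape 0.95 [390.1, 265.4] min [ 0.371 -0.135 -0.003] max [ 0.47  -0.007  0.03 ] med [ 0.42  -0.056  0.017]
side driver 0.6 [363.0, 407.2] min [ 0.306  0.286 -0.003] max [0.411 0.484 0.03 ] med [0.342 0.369 0.021]
side reagent 0.86 [322.9, 187.0] min [ 0.689 -0.477 -0.001] max [ 0.781 -0.272  0.143] med [ 0.715 -0.29   0.071]
side beaker 0.86 [213.2, 315.0] min [0.681 0.258 0.001] max [0.753 0.331 0.088] med [0.712 0.302 0.058]
side carton 0.78 [245.6, 252.5] min [ 0.762 -0.028 -0.004] max [0.83  0.078 0.055] med [0.784 0.044 0.044]
```

View pics/top_scene.png

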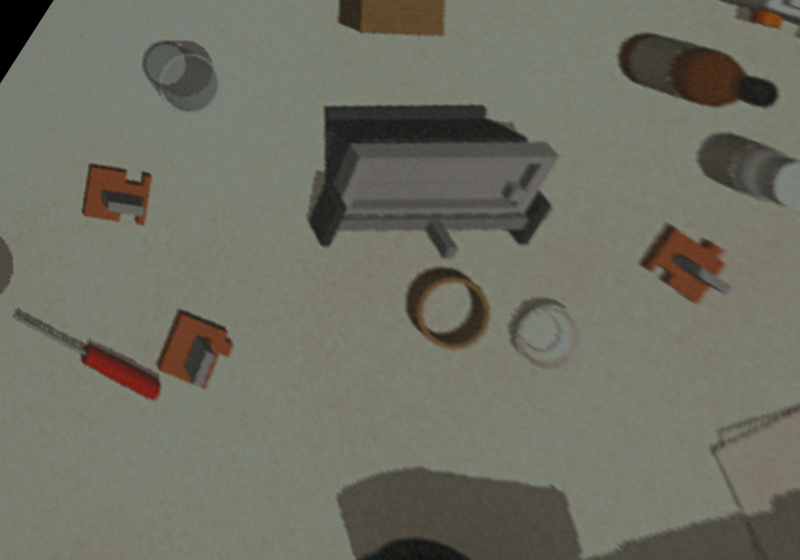

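The rectified top view shows tile C at (117,195) with two notches, tile A at (197,347) with its tab on the right, and tile B at (688,262). The rack's pocket is around (450,175) and its fin at (440,238).

```bash
cat >> h.py <<'E'
from scipy.spatial.transform import Rotation as Ro
def plan(pos,R,pre=""):
    """rows from measured pose: turn in place, then translate (tool axes after turning)"""
    s=env.sense(); R0=s['orientation']; p0=s['tool_pos']
    rv=Ro.from_matrix(R0.T@R).as_rotvec(); n=int(np.ceil(np.linalg.norm(rv)/.12))
    t=R.T@(np.array(pos)-p0); m=int(np.ceil(np.linalg.norm(t)/.04))
    print(pre,'TURN',n,'x',(rv/max(n,1)).round(4).tolist(),' MOVE total',t.round(4).tolist(),m,'x',(t/max(m,1)).round(4).tolist(),'now',p0.round(4),'t',round(s['clock'],2))
def down(yaw): # tool pointing down, tool x along world yaw
    c,s=np.cos(yaw),np.sin(yaw); return np.array([[c,s,0],[s,-c,0],[0,0,-1.]])
E
python3 - <<'E'
from h import *
c=env.camera_params("wrist"); s=env.sense(); T=np.eye(4);T[:3,:3]=s['orientation'];T[:3,3]=s['tool_pos']
print((np.linalg.inv(T)@c['T']).round(3),c['fx'])
# rack plane
pts=[]
for n in ["scene","side"]:
    d=np.load(n+"0.npy"); W=cloud(d,env.camera_params(n)).reshape(-1,3)
    k=(W[:,0]>.54)&(W[:,0]<.66)&(np.abs(W[:,1])<.12)&(W[:,2]>.03); X=W[k]
    rng=np.random.default_rng(0);best=0
    for _ in range(1500):
        a=X[rng.choice(len(X),3,False)]; nn=np.cross(a[1]-a[0],a[2]-a[0]); L=np.linalg.norm(nn)
        if L<1e-5: continue
        nn/=L; nn*=np.sign(nn[2]); e=np.abs((X-a[0])@nn)<.0015
        if nn[2]>.7 and e.sum()>best: best=e.sum();be=e
    Y=X[be];m=Y.mean(0);u,_,v=np.linalg.svd(Y-m,full_matrices=False);nn=v[2]*np.sign(v[2][2])
    print(n,len(X),best,m.round(4),nn.round(4),'tilt',np.degrees(np.arccos(nn[2])).round(2),'yaw',np.degrees(np.arctan2(-nn[1],-nn[0])).round(2))
    q=(X-m)@nn; print(np.histogram(q,bins=np.arange(-.03,.05,.002)))
# goals: look over B
plan([.465,-.345,.25],s['orientation'])
plan([.465,-.345,.25],down(-.52))
plan([.465,-.345,.25],down(-.52+np.pi))
E
```

```text
[[-0.     0.973  0.232  0.067]
 [ 1.     0.     0.    -0.001]
 [ 0.     0.232 -0.973 -0.161]
 [ 0.     0.     0.     1.   ]] 341.69062186408905
scene 4161 1017 [ 0.598  -0.0046  0.0609] [-0.4938 -0.0029  0.8696] tilt 29.59 yaw 0.34
(array([ 33,  25,  29,  35,  21,  44,  68,  79,   9,   2,  13,  61,  79,
       137, 634, 591, 189, 153, 149, 186, 434, 360,  82,  53,  91, 132,
        81,  32,  16,   7,   4,   3,   3,   2,   1,   0,   0,   0,   0]), array([-3.00000000e-02, -2.80000000e-02, -2.60000000e-02, -2.40000000e-02,
       -2.20000000e-02, -2.00000000e-02, -1.80000000e-02, -1.60000000e-02,
       -1.40000000e-02, -1.20000000e-02, -1.00000000e-02, -8.00000000e-03,
       -6.00000000e-03, -4.00000000e-03, -2.00000000e-03,  2.77555756e-17,
        2.00000000e-03,  4.00000000e-03,  6.00000000e-03,  8.00000000e-03,
        1.00000000e-02,  1.20000000e-02,  1.40000000e-02,  1.60000000e-02,
        1.80000000e-02,  2.00000000e-02,  2.20000000e-02,  2.40000000e-02,
        2.60000000e-02,  2.80000000e-02,  3.00000000e-02,  3.20000000e-02,
        3.40000000e-02,  3.60000000e-02,  3.80000
[... 871 characters left out ...]
    1.80000000e-02,  2.00000000e-02,  2.20000000e-02,  2.40000000e-02,
        2.60000000e-02,  2.80000000e-02,  3.00000000e-02,  3.20000000e-02,
        3.40000000e-02,  3.60000000e-02,  3.80000000e-02,  4.00000000e-02,
        4.20000000e-02,  4.40000000e-02,  4.60000000e-02,  4.80000000e-02]))
 TURN 0 x [0.0, 0.0, 0.0]  MOVE total [0.296, -0.0524, -0.0275] 8 x [0.037, -0.0066, -0.0034] now [ 0.212  -0.5075  0.2225] t 1.2
 TURN 8 x [0.0, -0.0, 0.1145]  MOVE total [0.1388, -0.2667, -0.0275] 8 x [0.0173, -0.0333, -0.0034] now [ 0.212  -0.5075  0.2225] t 1.2
 TURN 19 x [0.0, 0.0, -0.1171]  MOVE total [-0.1388, 0.2667, -0.0275] 8 x [-0.0173, 0.0333, -0.0034] now [ 0.212  -0.5075  0.2225] t 1.2
```

```bash
python3 -m jog '[[[0.037,-0.0066,0.005],[0,0,0],0.6],[[0.037,-0.0066,0.005],[0,0,0],0.6],[[0.037,-0.0066,0.005],[0,0,0],0.6],[[0.037,-0.0066,0.005],[0,0,0],0.6],[[0.037,-0.0066,0.005],[0,0,0],0.6]]' 20; python3 -m jog '[[[0.037,-0.0066,0.005],[0,0,0],0.6],[[0.037,-0.0066,0.005],[0,0,0],0.6],[[0.037,-0.0066,0.005],[0,0,0],0.6],[[0,0,0],[0,0,0],0.6],[[0,0,0],[0,0,0],0.6]]'
cat >> h.py <<'E'
def look(cx,cy,name):
    p,d,c=snap("wrist"); np.savez(name,p=p,d=d,T=c['T'])
    o=rect(p,c,np.array([cx,cy,.012]),np.eye(3),-.08,.08,-.08,.08,.0004)
    cv2.imwrite(f"pics/{name}.png",o[:,:,::-1]); return p,d,c,o
E
python3 - <<'E'
from h import *
p,d,c,o=look(.465,-.345,"B1")
E
```

```text
clock: 1.62
tool_pos: [0.3712, -0.4047, 0.1974]
orientation: [[0.923, 0.385, 0.0], [0.385, -0.923, -0.0], [0.0, 0.001, -1.0]]
ft_force: [0.3, -0.6, 0.1]
grip_width: 0.684
gripper_force: 0.0
clock: 2.03
tool_pos: [0.4658, -0.3432, 0.1817]
orientation: [[0.921, 0.389, -0.001], [0.389, -0.921, 0.001], [-0.001, -0.001, -1.0]]
ft_force: [1.0, -1.0, 0.8]
grip_width: 0.603
gripper_force: 0.0
```

View pics/B1.png

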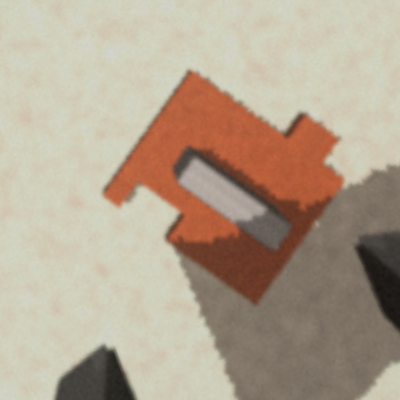

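Tile B's corners are at (190,72), (105,192), (257,303) and (342,183), with the tab near (315,130) and the notch near (155,210). That puts its centre at about (0.470, -0.354) with its +x axis at a yaw of 53.9°.

Run:
```python
from h import *
plan([.470,-.3544,.075],down(np.radians(53.9)))
```

```text
TURN 5 x [-0.0001, 0.0002, -0.1087]  MOVE total [-0.0051, 0.01, 0.1072] 3 x [-0.0017, 0.0033, 0.0357] now [ 0.4649 -0.3444  0.1822] t 2.08
```

```bash
python3 -m jog '[[[0,0,0],[0,0,-0.1087],0.4],[[0,0,0],[0,0,-0.1087],0.4],[[0,0,0],[0,0,-0.1087],0.4],[[0,0,0],[0,0,-0.1087],0.4],[[0,0,0],[0,0,-0.1087],0.4]]'; python3 -m jog '[[[-0.0017,0.0033,0.0357],[0,0,0],0.4],[[-0.0017,0.0033,0.0357],[0,0,0],0.4],[[-0.0017,0.0033,0.0357],[0,0,0],0.4],[[0,0,0],[0,0,0],0.4],[[0,0,0],[0,0,0],0.4]]'
python3 - <<'E'
from h import *
plan([.470,-.3544,.034],down(np.radians(53.9)))
E
```

```text
clock: 2.5
tool_pos: [0.4633, -0.3463, 0.1831]
orientation: [[0.588, 0.809, 0.0], [0.809, -0.588, -0.001], [-0.001, 0.001, -1.0]]
ft_force: [-0.1, -0.3, -0.4]
grip_width: 0.4
gripper_force: 0.0
clock: 2.92
tool_pos: [0.4674, -0.3547, 0.0737]
orientation: [[0.592, 0.806, -0.004], [0.806, -0.592, 0.003], [0.0, -0.005, -1.0]]
ft_force: [0.0, -1.1, 0.1]
grip_width: 0.402
gripper_force: 0.0
 TURN 1 x [-0.0052, -0.0002, -0.0038]  MOVE total [0.0018, 0.0019, 0.0397] 1 x [0.0018, 0.0019, 0.0397] now [ 0.4674 -0.3547  0.0737] t 2.92
```

```bash
python3 -m jog '[[[0.0018,0.0019,0.015],[0,0,-0.004],0.4],[[0,0,0.015],[0,0,0],0.4],[[0,0,0.0095],[0,0,0],0.4],[[0,0,0],[0,0,0],0.4],[[0,0,0],[0,0,0],0.4]]'; python3 -m jog '[[[0,0,0],[0,0,0],0],[[0,0,0],[0,0,0],0],[[0,0,0],[0,0,0],0],[[0,0,0],[0,0,0],0],[[0,0,0],[0,0,0],0]]' 40
```

```text
clock: 3.33
tool_pos: [0.4727, -0.3551, 0.0376]
orientation: [[0.588, 0.809, 0.001], [0.809, -0.588, -0.002], [-0.0, 0.002, -1.0]]
ft_force: [0.2, 0.2, 1.1]
grip_width: 0.404
gripper_force: 0.0
clock: 3.75
tool_pos: [0.4724, -0.3543, 0.0366]
orientation: [[0.587, 0.81, 0.0], [0.81, -0.587, -0.0], [-0.0, 0.0, -1.0]]
ft_force: [-0.9, 1.4, 2.6]
grip_width: 0.123
gripper_force: 40.0
```

```bash
python3 -m jog '[[[0,0,-0.02],[0,0,0],0],[[0,0,-0.035],[0,0,0],0],[[0,0,-0.04],[0,0,0],0],[[0,0,-0.035],[0,0,0],0],[[0,0,-0.03],[0,0,0],0]]'
python3 - <<'E'
from h import *
c,s=np.cos(np.pi/6),.5
R=np.array([[c,0,s],[0,-1,0],[s,0,-c]])
plan([.524,-.004,.19],R)
plan([.524,-.004,.19],env.sense()['orientation'])
plan([.524,-.004,.21],down(0))
E
```

```text
clock: 4.17
tool_pos: [0.4725, -0.3543, 0.1982]
orientation: [[0.587, 0.81, 0.001], [0.81, -0.587, -0.001], [-0.0, 0.002, -1.0]]
ft_force: [0.1, -1.1, -2.2]
grip_width: 0.123
gripper_force: 40.0
 TURN 9 x [-0.0273, 0.0537, 0.1024]  MOVE total [0.0405, -0.3503, 0.0328] 9 x [0.0045, -0.0389, 0.0036] now [ 0.4725 -0.3543  0.1982] t 4.17
 TURN 0 x [0.0, 0.0, 0.0]  MOVE total [0.3138, -0.164, 0.0079] 9 x [0.0349, -0.0182, 0.0009] now [ 0.4725 -0.3543  0.1982] t 4.17
 TURN 8 x [0.0002, -0.0001, 0.1179]  MOVE total [0.0515, -0.3503, -0.0118] 9 x [0.0057, -0.0389, -0.0013] now [ 0.4725 -0.3543  0.1982] t 4.17
```

```bash
A='x'; python3 -m jog '[[[0,0,0],[-0.0273,0.0537,0.1024],0],[[0,0,0],[-0.0273,0.0537,0.1024],0],[[0,0,0],[-0.0273,0.0537,0.1024],0],[[0,0,0],[-0.0273,0.0537,0.1024],0],[[0,0,0],[-0.0273,0.0537,0.1024],0]]' >/dev/null; python3 -m jog '[[[0,0,0],[-0.0273,0.0537,0.1024],0],[[0,0,0],[-0.0273,0.0537,0.1024],0],[[0,0,0],[-0.0273,0.0537,0.1024],0],[[0,0,0],[-0.0273,0.0537,0.1024],0],[[0,0,0],[0,0,0],0]]'; python3 -m jog '[[[0.0045,-0.0389,0.0036],[0,0,0],0],[[0.0045,-0.0389,0.0036],[0,0,0],0],[[0.0045,-0.0389,0.0036],[0,0,0],0],[[0.0045,-0.0389,0.0036],[0,0,0],0],[[0.0045,-0.0389,0.0036],[0,0,0],0]]'; python3 -m jog '[[[0.0045,-0.0389,0.0036],[0,0,0],0],[[0.0045,-0.0389,0.0036],[0,0,0],0],[[0.0045,-0.0389,0.0036],[0,0,0],0],[[0.0045,-0.0389,0.0036],[0,0,0],0],[[0,0,0],[0,0,0],0]]'; python3 -m jog '[[[0,0,0],[0,0,0],0],[[0,0,0],[0,0,0],0]]'
python3 - <<'E'
from h import *
p,d,c=snap("wrist"); s=env.sense(); np.savez("H1",p=p,d=d,T=c['T'],pos=s['tool_pos'],R=s['orientation'])
cv2.imwrite("pics/H1.png",p[:,:,::-1])
E
```

```text
clock: 5.0
tool_pos: [0.47, -0.3527, 0.193]
orientation: [[0.868, -0.003, 0.497], [-0.005, -1.0, 0.003], [0.497, -0.005, -0.868]]
ft_force: [-1.3, -0.2, -2.8]
grip_width: 0.127
gripper_force: 40.0
clock: 5.42
tool_pos: [0.5006, -0.1582, 0.1915]
orientation: [[0.867, 0.002, 0.498], [0.001, -1.0, 0.001], [0.498, 0.0, -0.867]]
ft_force: [1.7, 0.9, -2.4]
grip_width: 0.124
gripper_force: 40.0
clock: 5.83
tool_pos: [0.5235, 0.0046, 0.1882]
orientation: [[0.867, 0.014, 0.498], [0.011, -1.0, 0.01], [0.498, -0.003, -0.867]]
ft_force: [-0.6, -0.6, -2.1]
grip_width: 0.124
gripper_force: 40.0
clock: 6.0
tool_pos: [0.5237, -0.0039, 0.1881]
orientation: [[0.867, 0.002, 0.498], [0.002, -1.0, 0.001], [0.498, 0.001, -0.867]]
ft_force: [-0.1, -0.5, -1.3]
grip_width: 0.122
gripper_force: 40.0
```

View pics/H1.png

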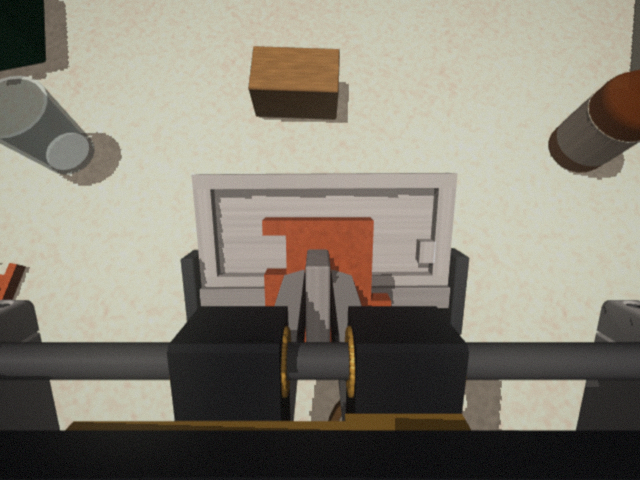

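The held tile B is at columns 263–372, with its top edge at row 218, the notch at upper left and the tab at lower right. The rack rim spans columns 193–456 with its top at row 175, and the lug is at (427,250).

```bash
cat >> h.py <<'E'
def toolcloud(f):
    z=np.load(f+".npz") if isinstance(f,str) else f
    c=dict(env.camera_params("wrist")); c['T']=z['T']; T=np.eye(4);T[:3,:3]=z['R'];T[:3,3]=z['pos']
    c['T']=np.linalg.inv(T)@z['T']; return z['p'],cloud(z['d'],c),c
def fitp(X,it=800,tol=.0012):
    rng=np.random.default_rng(0);b=0
    for _ in range(it):
        a=X[rng.choice(len(X),3,False)]; n=np.cross(a[1]-a[0],a[2]-a[0]); L=np.linalg.norm(n)
        if L<1e-6: continue
        e=np.abs((X-a[0])@(n/L))<tol
        if e.sum()>b:b=e.sum();be=e
    m=X[be].mean(0); n=np.linalg.svd(X[be]-m,full_matrices=False)[2][2]; return m,n*-np.sign(n[2]),b
E
python3 - <<'E'
from h import *
p,W,c=toolcloud("H1"); print(c['T'].round(4))
m=terra(p); m[:200]=0;m[:,:240]=0;m[:,400:]=0;m[300:]=0
X=W[m>0];X=X[~np.isnan(X[:,0])]; print('tile',fitp(X))
r=np.zeros((480,640),bool); r[222:262,222:258]=1; r[200:212,220:430]=1;r[225:270,380:412]=1
X=W[r];print('floor',fitp(X[~np.isnan(X[:,0])]))
r=np.zeros((480,640),bool); r[177:188,198:452]=1; r[190:280,200:208]=1;r[190:280,442:450]=1
X=W[r];print('rim',fitp(X[~np.isnan(X[:,0])]))
E
```

```text
[[ 1.700e-03  9.725e-01  2.328e-01  6.630e-02]
 [ 1.000e+00 -2.000e-03  9.000e-04 -1.900e-03]
 [ 1.300e-03  2.328e-01 -9.725e-01 -1.618e-01]
 [ 0.000e+00  0.000e+00  0.000e+00  1.000e+00]]
tile (array([0.01804494, 0.00198674, 0.02502034]), array([-6.32178576e-04,  1.02373496e-03, -9.99999276e-01]), np.int64(4841))
floor (array([0.00783089, 0.00081344, 0.14873631]), array([-0.00617215,  0.00565895, -0.99996494]), np.int64(4850))
rim (array([0.03341959, 0.00275221, 0.13664517]), array([-0.00412736,  0.00475616, -0.99998017]), np.int64(3808))
```

```bash
cat >> h.py <<'E'
S=np.array([[1.,0,0],[0,-1,0],[0,0,-1]])
def two(f,zr,zt,out):
    p,W,c=toolcloud(f)
    a=rect(p,c,np.array([0,0,zr]),S,-.03,.085,-.14,.14,.0004) # 700x287
    b=rect(p,c,np.array([0,0,zt]),S,-.02,.05,-.05,.05,.0002) #500x350 
    b=cv2.copyMakeBorder(b[:300],0,0,0,700-b.shape[1],cv2.BORDER_CONSTANT)
    cv2.imwrite(out,np.vstack([a,b])[:,:,::-1]); return a,b
E
python3 - <<'E'
from h import *
a,b=two("H1",.1366,.025,"pics/H1r.png"); print(a.shape,b.shape)
E
```

```text
(287, 700, 3) (300, 700, 3)
```

View pics/H1r.png

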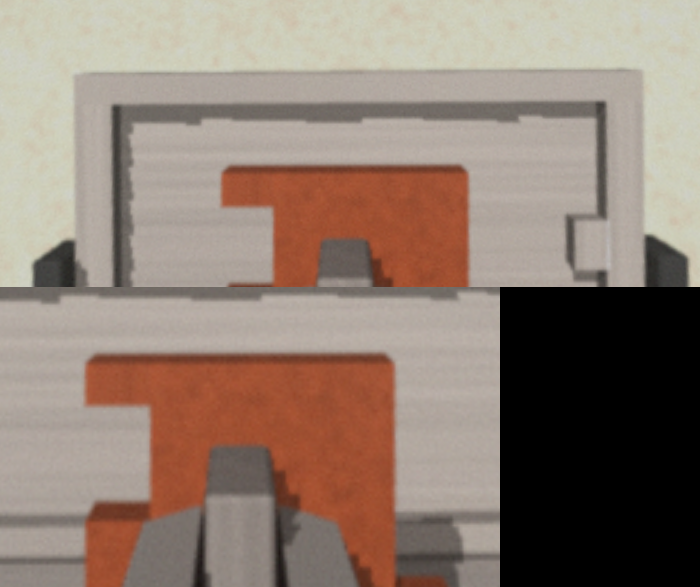

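Top panel: the pocket's side walls are at columns 113 and 606, its upper wall at row ~103, and the lug spans rows 218–270. Lower panel: tile B's face spans columns 86–394, with its top edge at row ~362 of the stacked picture.

Run:
```python
from h import *
a,b=two("H1",.1366,.025,"pics/tmp.png")
g=lambda q:cv2.GaussianBlur(q,(0,0),2).astype(float).mean(2)
A=g(a)
def pk(v,lo,name,f,k=4):
    d=np.gradient(v); i=np.argsort(-abs(d)); o=[]
    for j in i:
        if all(abs(j-q)>5 for q in o): o.append(j)
        if len(o)==k: break
    print(name,[(int(j+lo),round(float(d[j]),1),round(f(j+lo),4)) for j in sorted(o)])
fx=lambda r:float(.085-r*.0004); fy=lambda c:float(.14-c*.0004)
for c0 in (150,300,450,540): pk(A[60:140,c0:c0+40].mean(1),60,f'top@{c0}',fx)
pk(A[205:285,582:598].mean(1),205,'lug rows',fx)
pk(A[130:200,60:160].mean(0),60,'left',fy); pk(A[130:200,580:660].mean(0),580,'right',fy); pk(A[230:262,550:620].mean(0),550,'lug col',fy)
B=g(b)
pk(B[50:110,110:380].mean(1),50,'tile top',lambda r:float(.05-r*.0002))
pk(B[85:115,70:110].mean(0),70,'tile L',lambda r:float(.05-r*.0002)); pk(B[85:180,370:420].mean(0),370,'tile R',lambda r:float(.05-r*.0002))
pk(B[70:240,95:135].mean(1),70,'notch',lambda r:float(.05-r*.0002))
```

```text
top@150 [(71, -7.5, 0.0566), (77, 1.4, 0.0542), (104, -9.3, 0.0434), (123, 9.9, 0.0358)]
top@300 [(70, -6.2, 0.057), (76, 1.3, 0.0546), (103, -8.8, 0.0438), (122, 9.7, 0.0362)]
top@450 [(68, -5.9, 0.0578), (74, 1.2, 0.0554), (101, -9.2, 0.0446), (120, 9.8, 0.037)]
top@540 [(68, -6.8, 0.0578), (74, 1.6, 0.0554), (101, -9.9, 0.0446), (117, 9.7, 0.0382)]
lug rows [(213, -5.8, -0.0002), (220, 7.4, -0.003), (270, -9.5, -0.023), (281, 8.6, -0.0274)]
left [(74, -5.2, 0.1104), (112, -15.3, 0.0952), (120, 6.5, 0.092), (131, 8.3, 0.0876)]
right [(596, -13.7, -0.0984), (606, 13.1, -0.1024), (612, 1.3, -0.1048), (643, 5.2, -0.1172)]
lug col [(566, -13.5, -0.0864), (574, 12.9, -0.0896), (605, 1.8, -0.102), (611, -2.6, -0.1044)]
tile top [(50, 0.5, 0.04), (60, -2.6, 0.038), (66, -12.5, 0.0368), (76, 3.6, 0.0348)]
tile L [(79, -1.4, 0.0342), (85, -8.8, 0.033), (91, -1.3, 0.0318), (97, -0.2, 0.0306)]
tile R [(372, 0.2, -0.0244), (388, 1.0, -0.0276), (394, 9.4, -0.0288), (400, 1.5, -0.03)]
notch [(70, -4.8, 0.036), (118, 8.0, 0.0264), (214, -10.7, 0.0072), (233, 3.7, 0.0034)]
```

```bash
python3 -m jog '[[[0.0064,0.0066,0],[0.0057,0.006,-0.0077],0],[[0,0,0.03],[0,0,0],0],[[0,0,0.03],[0,0,0],0],[[0,0,0.02],[0,0,0],0],[[0,0,0.01],[0,0,0],0]]'; python3 -m jog '[[[0,0,0],[0,0,0],0],[[0,0,0],[0,0,0],0]]';  python3 - <<'E'
from h import *
s=env.sense(); z=np.load("H1.npz"); print(z['R'].T@(s['tool_pos']-z['pos']), z['pos'])
p,d,c=snap("wrist"); s=env.sense(); np.savez("H2",p=p,d=d,T=c['T'],pos=s['tool_pos'],R=s['orientation'])
p,W,c=toolcloud("H2"); print(c['T'].round(4))
a,b=two("H2",.0477,.025,"pics/H2r.png")
E
```

```text
clock: 6.47
tool_pos: [0.5736, -0.0129, 0.1098]
orientation: [[0.867, 0.005, 0.499], [0.004, -1.0, 0.004], [0.499, -0.002, -0.867]]
ft_force: [-0.5, 0.3, -2.8]
grip_width: 0.123
gripper_force: 40.0
clock: 6.63
tool_pos: [0.5747, -0.0119, 0.1137]
orientation: [[0.864, 0.007, 0.504], [0.005, -1.0, 0.005], [0.504, -0.002, -0.864]]
ft_force: [-0.7, -0.0, -2.2]
grip_width: 0.128
gripper_force: 40.0
[0.00707162 0.00680298 0.08993169] [ 0.52375281 -0.00503406  0.18812027]
[[-1.300e-03  9.720e-01  2.348e-01  6.560e-02]
 [ 1.000e+00  1.200e-03  6.000e-04 -4.000e-04]
 [ 3.000e-04  2.348e-01 -9.720e-01 -1.607e-01]
 [ 0.000e+00  0.000e+00  0.000e+00  1.000e+00]]
```

View pics/H2r.png

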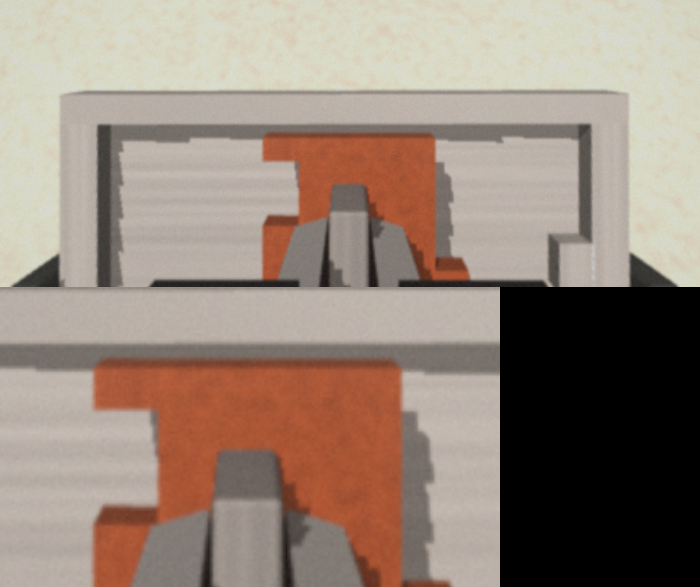

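Closer up, the rim looks square to the tool: its inner top edge is at row 125 and its walls at columns 98 and 591. The tile is about 1 mm too far up the slope and 2 mm too far right.

```bash
cat >> h.py <<'E'
def pk(v,lo,name,f,k=4):
    d=np.gradient(v); i=np.argsort(-abs(d)); o=[]
    for j in i:
        if all(abs(j-q)>5 for q in o): o.append(j)
        if len(o)==k: break
    print(name,[(int(j+lo),round(float(d[j]),1),round(float(f(j+lo)),4)) for j in sorted(o)])
fx=lambda r:.085-r*.0004; fy=lambda c:.14-c*.0004; ft=lambda r:.05-r*.0002
g=lambda q:cv2.GaussianBlur(q,(0,0),2).astype(float).mean(2)
E
python3 - <<'E'
from h import *
p,W,c=toolcloud("H2")
def reg(zr,x0,x1,y0,y1):  # seat-y
    k=(W[...,0]>x0)&(W[...,0]<x1)&(-W[...,1]>y0)&(-W[...,1]<y1)&(abs(W[...,2]-zr)<.006); return fitp(W[k])
print('rim',reg(.0477,.037,.047,-.095,.1),'floor',reg(.0597,-.01,.033,.04,.09)); m=terra(p)>0; m[:,:200]=0;m[:,450:]=0;m[330:]=0;m[:150]=0
X=W[m];X=X[abs(X[:,2]-.025)<.01];print('tile',fitp(X))
a,b=two("H2",.0477,.025,"pics/tmp.png");A=g(a);B=g(b)
for c0 in (150,450,540): pk(A[80:150,c0:c0+30].mean(1),80,'top',fx)
pk(A[150:200,50:130].mean(0),50,'L',fy);pk(A[150:200,560:640].mean(0),560,'R',fy)
pk(B[50:110,170:380].mean(1),50,'tile top',ft)
pk(B[85:115,75:120].mean(0),75,'tile L',ft); pk(B[85:120,380:430].mean(0),380,'tile R',ft);pk(B[180:250,380:430].mean(0),380,'tile R',ft)
E
```

```text
rim (array([ 0.0420688 , -0.00240562,  0.047968  ]), array([-8.28119069e-03,  1.67163948e-04, -9.99965696e-01]), np.int64(4783)) floor (array([ 0.01199872, -0.06508524,  0.05983617]), array([ 4.60767961e-03,  5.60034671e-04, -9.99989228e-01]), np.int64(4403))
tile (array([0.01558444, 0.00435938, 0.02594897]), array([ 0.00372159,  0.00175485, -0.99999154]), np.int64(5059))
top [(90, -12.0, 0.049), (96, 4.9, 0.0466), (124, -10.8, 0.0354), (142, 11.2, 0.0282)]
top [(89, -11.2, 0.0494), (95, 5.8, 0.047), (123, -10.8, 0.0358), (141, 11.2, 0.0286)]
top [(89, -10.9, 0.0494), (95, 5.7, 0.047), (123, -10.9, 0.0358), (138, 11.5, 0.0298)]
L [(59, -5.8, 0.1164), (97, -18.1, 0.1012), (110, 7.7, 0.096), (120, 9.6, 0.092)]
R [(578, -16.1, -0.0912), (591, 15.2, -0.0964), (601, 1.4, -0.1004), (628, 5.9, -0.1112)]
tile top [(50, -1.9, 0.04), (56, -8.4, 0.0388), (71, -4.4, 0.0358), (81, 3.6, 0.0338)]
tile L [(87, -0.9, 0.0326), (93, -9.6, 0.0314), (99, -1.8, 0.0302), (105, -0.4, 0.029)]
tile R [(395, 1.0, -0.029), (401, 10.0, -0.0302), (407, 1.3, -0.0314), (422, -0.5, -0.0344)]
tile R [(385, -0.3, -0.027), (401, 1.2, -0.0302), (423, 1.4, -0.0346), (429, 6.2, -0.0358)]
```

```bash
python3 -m jog '[[[-0.0003,-0.0018,0.004],[0,0,0],0],[[0,0,0.004],[0,0,0],0],[[0,0,0.004],[0,0,0],0],[[0,0,0.003],[0,0,0],0],[[0,0,0],[0,0,0],0]]'; python3 -m jog '[[[0,0,0.002],[0,0,0],0],[[0,0,0.0015],[0,0,0],0],[[0,0,0],[0,0,0],0],[[0,0,0],[0,0,0],0]]';python3 - <<'E'
from h import *
s=env.sense(); z=np.load("H2.npz"); print(z['R'].T@(s['tool_pos']-z['pos']), z['R'].T@s['ft_force'],z['R'].T@s['torque'])
E
```

```text
clock: 7.1
tool_pos: [0.5818, -0.0081, 0.1]
orientation: [[0.864, 0.01, 0.503], [0.007, -1.0, 0.006], [0.503, -0.002, -0.864]]
ft_force: [-0.0, -0.4, -2.2]
grip_width: 0.125
gripper_force: 40.0
clock: 7.43
tool_pos: [0.5837, -0.0083, 0.0975]
orientation: [[0.864, 0.009, 0.504], [0.007, -1.0, 0.006], [0.504, -0.002, -0.864]]
ft_force: [-0.4, -0.1, -1.7]
grip_width: 0.124
gripper_force: 40.0
[-0.00140555 -0.0032122   0.0193953 ] [-1.1626988   0.1189199   1.25534295] [ 0.06935806 -0.48058837  0.00767603]
```

```bash
python3 -m jog '[[[0,0,0.001],[0,0,0],0],[[0,0,0.001],[0,0,0],0],[[0,0,0],[0,0,0],0]]' | grep -E 'pos|ft'; python3 -m jog '[[[0,0,0.001],[0,0,0],0],[[0,0,0],[0,0,0],0],[[0,0,0],[0,0,0],0]]'| grep -E 'pos|ft';python3 - <<'E'
from h import *
s=env.sense(); z=np.load("H2.npz"); print(z['R'].T@(s['tool_pos']-z['pos']), z['R'].T@s['ft_force'],z['R'].T@s['torque'])
E
```

```text
tool_pos: [0.5847, -0.0083, 0.0958]
ft_force: [-0.4, 0.6, -2.8]
tool_pos: [0.5852, -0.0083, 0.095]
ft_force: [-0.1, -0.2, -3.3]
[-0.00141104 -0.00315275  0.02236206] [-1.72655881  0.22130142  2.75851277] [-0.0153536  -0.42366527 -0.02000912]
```

```bash
for i in 1; do python3 -m jog '[[[0,0,0.001],[0,0,0],0],[[0,0,0],[0,0,0],0],[[0,0,0],[0,0,0],0]]'| grep -E 'pos|ft'; python3 -m jog '[[[0,0,0.001],[0,0,0],0],[[0,0,0],[0,0,0],0],[[0,0,0],[0,0,0],0]]'| grep -E 'pos|ft'; done
python3 - <<'E'
from h import *
s=env.sense(); z=np.load("H2.npz"); print(z['R'].T@(s['tool_pos']-z['pos']), z['R'].T@s['ft_force'],z['R'].T@s['torque'])
E
```

```text
tool_pos: [0.5856, -0.0083, 0.0948]
ft_force: [-5.9, -0.4, 3.7]
tool_pos: [0.5857, -0.0083, 0.0948]
ft_force: [-13.0, -0.1, 10.7]
[-0.00111676 -0.0032243   0.02276216] [ -5.77746938   0.03445151 -15.83247559] [-0.02404603 -1.63952779  0.04602836]
```

```bash
python3 -m jog '[[[0,0,-0.001],[0,0,0],0],[[0,0,0],[0,0,0],0.35],[[0,0,0],[0,0,0],0.35],[[0,0,0],[0,0,0],0.35],[[0,0,0],[0,0,0],0.35]]'; python3 -m jog '[[[0,0,-0.02],[0,0,0],0.35],[[0,0,-0.04],[0,0,0],0.35],[[0,0,-0.04],[0,0,0],0.35],[[0,0,0],[0,0,0],0.35],[[0,0,0],[0,0,0],0.35]]';python3 - <<'E'
from h import *
p,d,c=snap("wrist"); s=env.sense(); np.savez("H3",p=p,d=d,T=c['T'],pos=s['tool_pos'],R=s['orientation'])
p,W,c=toolcloud("H3")
m=terra(p)>0; m[:,:200]=0;m[:,450:]=0;m[:150]=0
X=W[m];X=X[abs(X[:,2]-.13)<.03];t=fitp(X);print('tile',t)
def reg(zr,x0,x1,y0,y1):
    k=(W[...,0]>x0)&(W[...,0]<x1)&(-W[...,1]>y0)&(-W[...,1]<y1)&(abs(W[...,2]-zr)<.006); return fitp(W[k])
print('floor',reg(.1370,-.02,.02,.05,.08),'rim',reg(.125,.03,.06,-.1,.1))
print(c['T'].round(4))
two("H3",float(t[0][2]),float(t[0][2]),"pics/H3r.png")
E
```

```text
clock: 8.85
tool_pos: [0.5863, -0.0084, 0.0945]
orientation: [[0.863, 0.009, 0.505], [0.007, -1.0, 0.006], [0.505, -0.002, -0.863]]
ft_force: [0.2, -0.5, -0.1]
grip_width: 0.341
gripper_force: 0.0
clock: 9.27
tool_pos: [0.5367, -0.0093, 0.1849]
orientation: [[0.86, 0.009, 0.511], [0.008, -1.0, 0.005], [0.511, -0.0, -0.86]]
ft_force: [-0.7, -0.0, -0.3]
grip_width: 0.354
gripper_force: 0.0
tile (array([-0.00482794,  0.00235645,  0.12544614]), array([ 6.39286914e-03, -6.20865421e-04, -9.99979373e-01]), np.int64(4178))
floor (array([ 0.00035   , -0.06500668,  0.13755145]), array([ 0.01041213,  0.00136557, -0.99994486]), np.int64(1304)) rim (array([ 0.04101665, -0.00021197,  0.12573576]), array([ 8.00415043e-03, -6.87257950e-04, -9.99967730e-01]), np.int64(3167))
[[-3.000e-04  9.737e-01  2.277e-01  6.780e-02]
 [ 1.000e+00  4.000e-04 -5.000e-04 -7.000e-04]
 [-6.000e-04  2.277e-01 -9.737e-01 -1.642e-01]
 [ 0.000e+00  0.000e+00  0.000e+00  1.000e+00]]
```

View pics/H3r.png

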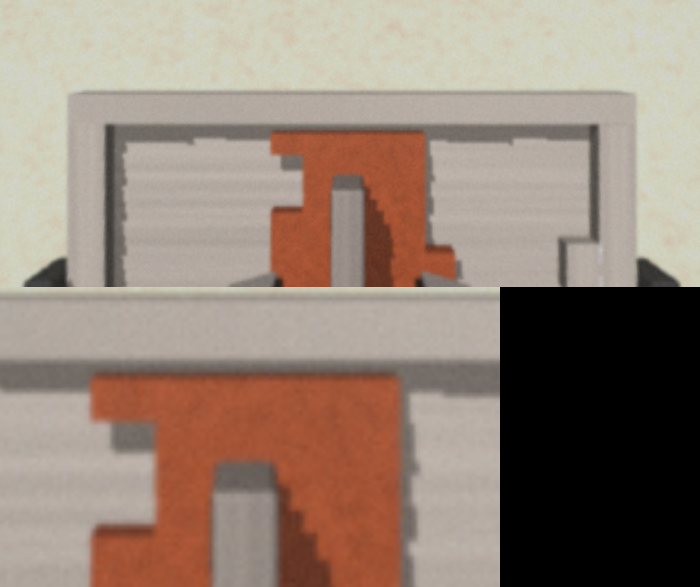

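Tile B sits flush, with its face on the rim plane, about 1 mm left of the pocket's centre line. Next is tile C.

Run:
```python
from h import *
plan([.553,.354,.185],down(np.pi/2))
```

```text
TURN 14 x [0.0295, -0.0299, -0.1087]  MOVE total [0.3631, 0.0173, -0.003] 10 x [0.0363, 0.0017, -0.0003] now [ 0.5357 -0.0091  0.182 ] t 9.32
```

```bash
python3 -m jog '[[[0,0,-0.01],[0.0295,-0.0299,-0.1087],0.4],[[0,0,0],[0.0295,-0.0299,-0.1087],0.4],[[0,0,0],[0.0295,-0.0299,-0.1087],0.4],[[0,0,0],[0.0295,-0.0299,-0.1087],0.4],[[0,0,0],[0.0295,-0.0299,-0.1087],0.4]]' >/dev/null; python3 -m jog '[[[0,0,0],[0.0295,-0.0299,-0.1087],0.4],[[0,0,0],[0.0295,-0.0299,-0.1087],0.4],[[0,0,0],[0.0295,-0.0299,-0.1087],0.4],[[0,0,0],[0.0295,-0.0299,-0.1087],0.4],[[0,0,0],[0.0295,-0.0299,-0.1087],0.4]]' >/dev/null; python3 -m jog '[[[0,0,0],[0.0295,-0.0299,-0.1087],0.4],[[0,0,0],[0.0295,-0.0299,-0.1087],0.4],[[0,0,0],[0.0295,-0.0299,-0.1087],0.4],[[0,0,0],[0.0295,-0.0299,-0.1087],0.4],[[0,0,0],[0,0,0],0.4]]' | grep ori; python3 -m jog '[[[0.0363,0.0017,0],[0,0,0],0.4],[[0.0363,0.0017,0],[0,0,0],0.4],[[0.0363,0.0017,0],[0,0,0],0.4],[[0.0363,0.0017,0],[0,0,0],0.4],[[0.0363,0.0017,0],[0,0,0],0.4]]'>/dev/null;  python3 -m jog '[[[0.0363,0.0017,0],[0,0,0],0.4],[[0.0363,0.0017,0],[0,0,0],0.4],[[0.0363,0.0017,0],[0,0,0],0.4],[[0.0363,0.0017,0],[0,0,0],0.4],[[0.0363,0.0017,0],[0,0,0],0.4]]'; python3 -m jog '[[[0,0,0],[0,0,0],0.4],[[0,0,0],[0,0,0],0.4]]'
python3 - <<'E'
from h import *
p,d,c,o=look(.553,.354,"C1")
m=terra(o); cs,_=cv2.findContours(m,cv2.RETR_EXTERNAL,cv2.CHAIN_APPROX_SIMPLE); k=max(cs,key=cv2.contourArea)
print(cv2.boxPoints(cv2.minAreaRect(k)),cv2.minAreaRect(k))
print(cv2.approxPolyDP(k,4,True)[:,0].tolist())
E
```

```text
orientation: [[-0.003, 1.0, -0.008], [1.0, 0.003, 0.001], [0.001, -0.008, -1.0]]
clock: 11.4
tool_pos: [0.5468, 0.3555, 0.1873]
orientation: [[0.003, 1.0, -0.005], [1.0, -0.003, 0.0], [0.0, -0.005, -1.0]]
ft_force: [0.7, -0.9, 0.1]
grip_width: 0.398
gripper_force: 0.0
clock: 11.57
tool_pos: [0.5464, 0.3553, 0.1866]
orientation: [[-0.001, 1.0, -0.006], [1.0, 0.001, -0.001], [-0.001, -0.006, -1.0]]
ft_force: [0.2, -0.3, -1.1]
grip_width: 0.402
gripper_force: 0.0
[[ 89.34327 253.15948]
 [113.28651 101.51892]
 [301.59192 131.25134]
 [277.64868 282.8919 ]] ((195.46759033203125, 192.20541381835938), (190.63824462890625, 153.5191650390625), 8.972626686096191)
[[114, 104], [91, 251], [198, 269], [206, 240], [254, 247], [253, 275], [275, 281], [299, 132], [277, 131], [271, 155], [256, 158], [220, 150], [220, 119]]
```

Tile C's rectangle is centred at (195,192) in the 0.4 mm view, with its notches on the right, so it lies at (0.556, 0.356) with a yaw of 81°.

Run:
```python
from h import *
plan([.5561,.3558,.07],down(np.radians(81)))
```

```text
TURN 2 x [-0.0025, 0.0008, 0.0782]  MOVE total [0.0034, 0.0089, 0.1172] 3 x [0.0011, 0.003, 0.0391] now [0.5468 0.3539 0.1872] t 11.62
```

```bash
python3 -m jog '[[[0,0,0],[-0.0025,0,0.0782],0.4],[[0.0034,0.0089,0],[-0.0025,0,0.0782],0.4],[[0,0,0.039],[0,0,0],0.4],[[0,0,0.039],[0,0,0],0.4],[[0,0,0.039],[0,0,0],0.4]]'>/dev/null; python3 -m jog '[[[0,0,0],[0,0,0],0.4],[[0,0,0],[0,0,0],0.4]]'
python3 - <<'E'
from h import *
plan([.5561,.3558,.034],down(np.radians(81)))
E
```

```text
clock: 12.2
tool_pos: [0.5551, 0.354, 0.0693]
orientation: [[0.159, 0.987, -0.004], [0.987, -0.159, -0.003], [-0.004, -0.004, -1.0]]
ft_force: [0.3, 0.2, 0.1]
grip_width: 0.398
gripper_force: 0.0
 TURN 1 x [-0.0035, 0.004, -0.0022]  MOVE total [0.002, 0.0007, 0.0353] 1 x [0.002, 0.0007, 0.0353] now [0.5551 0.354  0.0693] t 12.2
```

```bash
python3 -m jog '[[[0.002,0.0007,0.015],[-0.0035,0.004,-0.002],0.4],[[0,0,0.012],[0,0,0],0.4],[[0,0,0.008],[0,0,0],0.4],[[0,0,0],[0,0,0],0.4],[[0,0,0],[0,0,0],0.4]]'; python3 -m jog '[[[0,0,0],[0,0,0],0],[[0,0,0],[0,0,0],0],[[0,0,0],[0,0,0],0],[[0,0,0],[0,0,0],0],[[0,0,0],[0,0,0],0]]' 40;  python3 -m jog '[[[0,0,-0.02],[0,0,0],0],[[0,0,-0.035],[0,0,0],0],[[0,0,-0.04],[0,0,0],0],[[0,0,-0.035],[0,0,0],0],[[0,0,-0.03],[0,0,0],0]]'
python3 - <<'E'
from h import *
z=np.load("H3.npz"); plan(z['pos']+np.array([0,-.066,0.008]),z['R'])
plan(z['pos']+np.array([0,-.066,0.008]),z['R'])
E
```

```text
clock: 12.62
tool_pos: [0.5582, 0.3586, 0.0381]
orientation: [[0.154, 0.988, 0.007], [0.988, -0.154, 0.004], [0.005, 0.006, -1.0]]
ft_force: [0.4, -0.4, 0.5]
grip_width: 0.401
gripper_force: 0.0
clock: 13.03
tool_pos: [0.5579, 0.3589, 0.038]
orientation: [[0.154, 0.988, 0.007], [0.988, -0.154, 0.004], [0.005, 0.006, -1.0]]
ft_force: [-0.9, -0.7, 1.9]
grip_width: 0.124
gripper_force: 40.0
clock: 13.45
tool_pos: [0.557, 0.3582, 0.2]
orientation: [[0.154, 0.988, 0.008], [0.988, -0.154, 0.004], [0.006, 0.007, -1.0]]
ft_force: [-0.7, 0.8, -1.1]
grip_width: 0.13
gripper_force: 40.0
 TURN 13 x [-0.0285, 0.0332, 0.1055]  MOVE total [-0.0265, 0.4331, -0.0046] 11 x [-0.0024, 0.0394, -0.0004] now [0.557  0.3582 0.2   ] t 13.45
 TURN 13 x [-0.0285, 0.0332, 0.1055]  MOVE total [-0.0265, 0.4331, -0.0046] 11 x [-0.0024, 0.0394, -0.0004] now [0.557  0.3582 0.2   ] t 13.45
```

```bash
python3 -m jog '[[[0,0,0],[-0.0285,0.0332,0.1055],0],[[0,0,0],[-0.0285,0.0332,0.1055],0],[[0,0,0],[-0.0285,0.0332,0.1055],0],[[0,0,0],[-0.0285,0.0332,0.1055],0],[[0,0,0],[-0.0285,0.0332,0.1055],0]]' >/dev/null;  python3 -m jog '[[[0,0,0],[-0.0285,0.0332,0.1055],0],[[0,0,0],[-0.0285,0.0332,0.1055],0],[[0,0,0],[-0.0285,0.0332,0.1055],0],[[0,0,0],[-0.0285,0.0332,0.1055],0],[[0,0,0],[-0.0285,0.0332,0.1055],0]]' >/dev/null;  python3 -m jog '[[[0,0,0],[-0.0285,0.0332,0.1055],0],[[0,0,0],[-0.0285,0.0332,0.1055],0],[[0,0,0],[-0.0285,0.0332,0.1055],0],[[0,0,0],[0,0,0],0],[[0,0,0],[0,0,0],0]]'
python3 -m jog '[[[-0.0024,0.0394,0],[0,0,0],0],[[-0.0024,0.0394,0],[0,0,0],0],[[-0.0024,0.0394,0],[0,0,0],0],[[-0.0024,0.0394,0],[0,0,0],0],[[-0.0024,0.0394,0],[0,0,0],0]]'>/dev/null; python3 -m jog '[[[-0.0024,0.0394,0],[0,0,0],0],[[-0.0024,0.0394,0],[0,0,0],0],[[-0.0024,0.0394,0],[0,0,0],0],[[-0.0024,0.0394,0],[0,0,0],0],[[-0.0024,0.0394,0],[0,0,0],0]]'>/dev/null;  python3 -m jog '[[[-0.0024,0.0394,0],[0,0,0],0],[[0,0,0],[0,0,0],0],[[0,0,0],[0,0,0],0],[[0,0,0],[0,0,0],0]]'
cat >> h.py <<'E'
def shot(f):
    s=env.sense(); p,d,c=snap("wrist"); s2=env.sense()
    np.savez(f,p=p,d=d,T=c['T'],pos=(s['tool_pos']+s2['tool_pos'])/2,R=s['orientation'])
def nearz(W,x0,x1,y0,y1,z0,z1):
    k=(W[...,0]>x0)&(W[...,0]<x1)&(-W[...,1]>y0)&(-W[...,1]<y1)&(W[...,2]>z0)&(W[...,2]<z1); return fitp(W[k])
E
python3 - <<'E'
from h import *
shot("K1"); p,W,c=toolcloud("K1"); print(c['T'].round(4))
m=terra(p)>0; X=W[m]; X=X[(X[:,2]<.04)&(X[:,2]>.01)]; t=fitp(X); print('tile',t)
r=nearz(W,.04,.055,-.03,.1,.11,.15); print('rim',r)
two("K1",float(r[0][2]),float(t[0][2]),"pics/K1r.png")
E
```

```text
clock: 14.7
tool_pos: [0.5558, 0.3583, 0.1961]
orientation: [[0.864, 0.013, 0.504], [0.012, -1.0, 0.005], [0.504, 0.002, -0.864]]
ft_force: [0.1, 0.1, -2.0]
grip_width: 0.125
gripper_force: 40.0
clock: 15.87
tool_pos: [0.5381, -0.0761, 0.184]
orientation: [[0.863, 0.009, 0.506], [0.008, -1.0, 0.005], [0.506, -0.0, -0.863]]
ft_force: [-0.5, 1.0, -2.2]
grip_width: 0.127
gripper_force: 40.0
[[-7.000e-04  9.726e-01  2.326e-01  6.630e-02]
 [ 1.000e+00  6.000e-04  5.000e-04 -2.000e-04]
 [ 3.000e-04  2.326e-01 -9.726e-01 -1.618e-01]
 [ 0.000e+00  0.000e+00  0.000e+00  1.000e+00]]
tile (array([ 0.01589879, -0.00043627,  0.0264295 ]), array([ 0.00303864,  0.00112048, -0.99999476]), np.int64(5366))
rim (array([ 0.04279746, -0.03495291,  0.12654066]), array([-6.65645090e-02, -1.56706688e-04, -9.97782111e-01]), np.int64(848))
```

View pics/K1r.png

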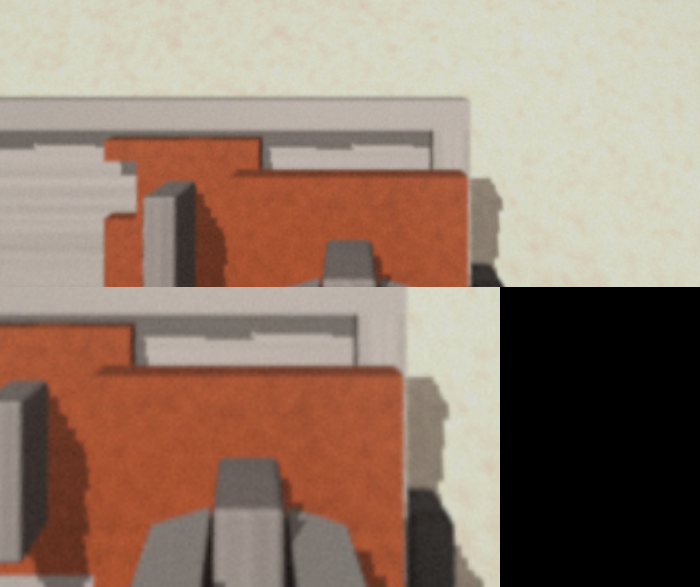

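Tile C's held face spans columns 97–403 with its top edge at row 376. The pocket's right wall is at column 432 and its upper wall at row 132, so C is laterally aligned and about 2 mm too far up the slope.

```bash
python3 -m jog '[[[-0.002,0,0.02],[0,0,0],0],[[0,0,0.025],[0,0,0],0],[[0,0,0.02],[0,0,0],0],[[0,0,0.01],[0,0,0],0],[[0,0,0],[0,0,0],0]]'>/dev/null; python3 -m jog '[[[0,0,0],[0,0,0],0],[[0,0,0],[0,0,0],0]]'
python3 - <<'E'
from h import *
shot("K2"); p,W,c=toolcloud("K2"); print(c['T'].round(4)[:3,3])
m=terra(p)>0; X=W[m]; X=X[(X[:,2]<.04)&(X[:,2]>.01)]; t=fitp(X); print('tile',t)
Y=W[m]; Y=Y[(Y[:,2]>.045)&(Y[:,2]<.06)]; print('B face',fitp(Y))
r=nearz(W,.036,.046,-.03,.1,.04,.06); print('rim',r)
a,b=two("K2",float(r[0][2]),float(t[0][2]),"pics/K2r.png");A=g(a);B=g(b)
pk(A[80:170,285:330].mean(1),80,'top',fx,5);pk(A[90:110,440:500].mean(0),440,'outer R',fy);pk(A[140:200,380:480].mean(0),380,'R',fy,5)
pk(B[50:120,150:350].mean(1),50,'tile top',ft)
pk(B[100:250,60:140].mean(0),60,'tile L',ft); pk(B[100:250,370:440].mean(0),370,'tile R',ft)
E
```

```text
clock: 16.5
tool_pos: [0.5751, -0.0744, 0.1197]
orientation: [[0.861, 0.011, 0.508], [0.01, -1.0, 0.005], [0.508, 0.0, -0.861]]
ft_force: [0.6, -0.1, -1.1]
grip_width: 0.121
gripper_force: 40.0
[ 0.0662 -0.001  -0.1616]
tile (array([ 0.01583713, -0.00124183,  0.02656619]), array([ 3.19054087e-03,  7.89675858e-04, -9.99994598e-01]), np.int64(5343))
B face (array([ 0.00193804, -0.06304496,  0.05234541]), array([ 7.81527180e-03, -8.17428822e-04, -9.99969126e-01]), np.int64(5323))
rim (array([ 0.04087993, -0.03528101,  0.05260526]), array([ 0.01293761, -0.00149271, -0.99991519]), np.int64(2991))
top [(94, -11.0, 0.0474), (100, 5.8, 0.045), (129, -10.6, 0.0334), (138, -5.5, 0.0298), (144, 4.2, 0.0274)]
outer R [(465, 1.5, -0.046), (471, 3.1, -0.0484), (477, 0.4, -0.0508), (499, -0.3, -0.0596)]
R [(435, 4.1, -0.034), (441, 2.2, -0.0364), (447, 5.8, -0.0388), (463, -1.3, -0.0452), (473, -1.3, -0.0492)]
tile top [(57, -1.8, 0.0386), (63, -8.2, 0.0374), (79, -4.5, 0.0342), (89, 3.5, 0.0322)]
tile L [(68, 0.2, 0.0364), (82, -0.3, 0.0336), (90, 0.2, 0.032), (112, -0.2, 0.0276)]
tile R [(399, 1.2, -0.0298), (415, 2.8, -0.033), (421, 5.5, -0.0342), (427, 1.5, -0.0354)]
```

View pics/K2r.png

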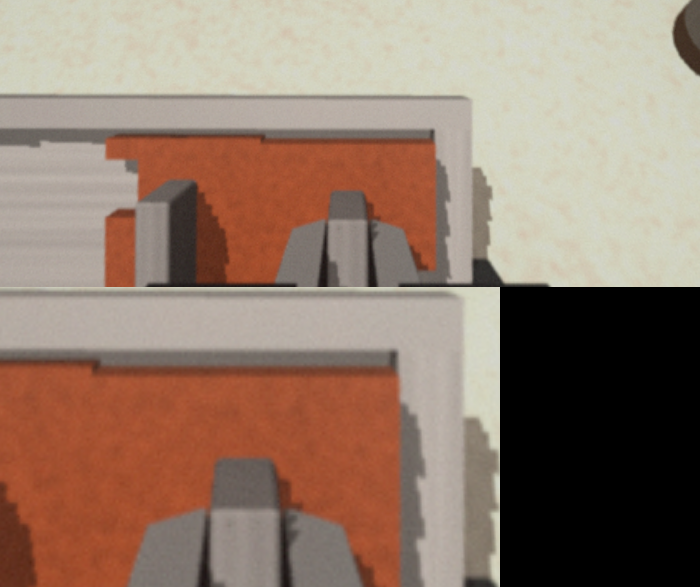

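Tile C's right edge (column 398 below) clears the wall at column 434 above by about 3 mm, and its top edge is near row 376. A correction of about 1 mm is needed, then descend.

```bash
python3 -m jog '[[[-0.0008,0.0009,0.005],[0,-0.004,0],0],[[0,0,0.005],[0,0,0],0],[[0,0,0.005],[0,0,0],0],[[0,0,0.004],[0,0,0],0],[[0,0,0],[0,0,0],0]]'|grep -E 'pos|ft'; python3 -m jog '[[[0,0,0.0015],[0,0,0],0],[[0,0,0.0015],[0,0,0],0],[[0,0,0],[0,0,0],0],[[0,0,0],[0,0,0],0]]'|grep -E 'pos|ft'; python3 -m jog '[[[0,0,0.001],[0,0,0],0],[[0,0,0.001],[0,0,0],0],[[0,0,0],[0,0,0],0],[[0,0,0],[0,0,0],0]]'|grep -E 'pos|ft';python3 - <<'E'
from h import *
s=env.sense(); z=np.load("K2.npz"); print(z['R'].T@(s['tool_pos']-z['pos']), z['R'].T@s['ft_force'],z['R'].T@s['torque'])
E
```

```text
tool_pos: [0.5837, -0.0761, 0.1007]
ft_force: [0.4, 0.1, -1.2]
tool_pos: [0.5849, -0.076, 0.0987]
ft_force: [-0.1, -0.8, -2.0]
tool_pos: [0.5859, -0.0759, 0.097]
ft_force: [0.8, -0.5, -0.6]
[-0.00232964  0.00141093  0.02514905] [0.34490349 0.48029927 0.90083025] [ 0.0668664  -0.19342321  0.0043731 ]
```

```bash
python3 -m jog '[[[0,0,0.001],[0,0,0],0],[[0,0,0],[0,0,0],0],[[0,0,0],[0,0,0],0]]'|grep -E 'pos|ft'; python3 -m jog '[[[0,0,0.001],[0,0,0],0],[[0,0,0],[0,0,0],0],[[0,0,0],[0,0,0],0]]'|grep -E 'pos|ft';python3 - <<'E'
from h import *
s=env.sense(); z=np.load("K2.npz"); print(z['R'].T@(s['tool_pos']-z['pos']), z['R'].T@s['ft_force'],z['R'].T@s['torque'])
E
```

```text
tool_pos: [0.5862, -0.0759, 0.0964]
ft_force: [-3.3, 1.1, 2.2]
tool_pos: [0.5863, -0.0759, 0.0963]
ft_force: [-10.3, 0.5, 8.4]
[-0.00234886  0.00138234  0.02593492] [ -4.56972539  -0.61993257 -12.4648198 ] [ 0.09444258 -0.96062837 -0.0082414 ]
```

```bash
python3 -m jog '[[[0,0,-0.001],[0,0,0],0],[[0,0,0],[0,0,0],0.32],[[0,0,0],[0,0,0],0.32],[[0,0,0],[0,0,0],0.32],[[0,0,0],[0,0,0],0.32]]'|grep -E 'pos|ft'; python3 -m jog '[[[0,0,-0.02],[0,0,0],0.32],[[0,0,-0.04],[0,0,0],0.32],[[0,0,-0.04],[0,0,0],0.32],[[0,0,0],[0,0,0],0.32],[[0,0,0],[0,0,0],0.32]]'|grep -E 'pos|ft';python3 - <<'E'
from h import *
shot("K3"); p,W,c=toolcloud("K3")
m=terra(p)>0; X=W[m];
for y0,y1,n in((.037,.095,'B'),(-.03,.029,'C')):
    k=(-X[:,1]>y0)&(-X[:,1]<y1)&(X[:,2]>.1)&(X[:,2]<.16); print(n,fitp(X[k]))
print('rim',nearz(W,.037,.046,-.03,.1,.11,.15))
plan([.367,.265,.2],down(np.radians(160)))
E
```

```text
tool_pos: [0.5865, -0.0759, 0.0961]
ft_force: [-0.3, -0.5, -0.5]
tool_pos: [0.5372, -0.0771, 0.1867]
ft_force: [-0.1, -0.7, -0.4]
B (array([-0.00400804, -0.06357342,  0.12803749]), array([ 0.00882567,  0.00416874, -0.99995236]), np.int64(3290))
C (array([-0.00140771, -0.00030647,  0.12814788]), array([ 0.01085692,  0.00170317, -0.99993961]), np.int64(3580))
rim (array([ 0.04122591, -0.03531134,  0.12846704]), array([ 0.00596958,  0.00138515, -0.99998122]), np.int64(1397))
 TURN 24 x [0.0304, -0.0055, -0.1123]  MOVE total [0.276, 0.2632, -0.0161] 10 x [0.0276, 0.0263, -0.0016] now [ 0.5363 -0.0767  0.1839] t 19.02
```

```bash
python3 -m jog '[[[0,0,-0.015],[0.0304,-0.0055,-0.1123],0.4],[[0,0,0],[0.0304,-0.0055,-0.1123],0.4],[[0,0,0],[0.0304,-0.0055,-0.1123],0.4],[[0,0,0],[0.0304,-0.0055,-0.1123],0.4],[[0,0,0],[0.0304,-0.0055,-0.1123],0.4]]' >/dev/null; python3 -m jog '[[[0,0,0],[0.0304,-0.0055,-0.1123],0.4],[[0,0,0],[0.0304,-0.0055,-0.1123],0.4],[[0,0,0],[0.0304,-0.0055,-0.1123],0.4],[[0,0,0],[0.0304,-0.0055,-0.1123],0.4],[[0,0,0],[0.0304,-0.0055,-0.1123],0.4]]' >/dev/null; python3 -m jog '[[[0,0,0],[0.0304,-0.0055,-0.1123],0.4],[[0,0,0],[0.0304,-0.0055,-0.1123],0.4],[[0,0,0],[0.0304,-0.0055,-0.1123],0.4],[[0,0,0],[0.0304,-0.0055,-0.1123],0.4],[[0,0,0],[0.0304,-0.0055,-0.1123],0.4]]' >/dev/null; python3 -m jog '[[[0,0,0],[0.0304,-0.0055,-0.1123],0.4],[[0,0,0],[0.0304,-0.0055,-0.1123],0.4],[[0,0,0],[0.0304,-0.0055,-0.1123],0.4],[[0,0,0],[0.0304,-0.0055,-0.1123],0.4],[[0,0,0],[0.0304,-0.0055,-0.1123],0.4]]' >/dev/null; python3 -m jog '[[[0,0,0],[0.0304,-0.0055,-0.1123],0.4],[[0,0,0],[0.0304,-0.0055,-0.1123],0.4],[[0,0,0],[0.0304,-0.0055,-0.1123],0.4],[[0,0,0],[0.0304,-0.0055,-0.1123],0.4],[[0,0,0],[0,0,0],0.4]]'; python3 -m jog '[[[0.0276,0.0263,0],[0,0,0],0.4],[[0.0276,0.0263,0],[0,0,0],0.4],[[0.0276,0.0263,0],[0,0,0],0.4],[[0.0276,0.0263,0],[0,0,0],0.4],[[0.0276,0.0263,0],[0,0,0],0.4]]'>/dev/null;  python3 -m jog '[[[0.0276,0.0263,0],[0,0,0],0.4],[[0.0276,0.0263,0],[0,0,0],0.4],[[0.0276,0.0263,0],[0,0,0],0.4],[[0.0276,0.0263,0],[0,0,0],0.4],[[0.0276,0.0263,0],[0,0,0],0.4]]'>/dev/null; python3 -m jog '[[[0,0,0],[0,0,0],0.4],[[0,0,0],[0,0,0],0.4]]'
python3 - <<'E'
from h import *
p,d,c,o=look(.367,.265,"A1")
m=terra(o)
h=cv2.cvtColor(o,cv2.COLOR_RGB2HSV);m=((h[...,0]<14)&(h[...,1]>110)&(h[...,2]>30)).astype(np.uint8)
cs,_=cv2.findContours(m,cv2.RETR_EXTERNAL,cv2.CHAIN_APPROX_SIMPLE); k=max(cs,key=cv2.contourArea)
print(cv2.minAreaRect(k)); print(cv2.boxPoints(cv2.minAreaRect(k)).tolist())
print(cv2.approxPolyDP(k,4,True)[:,0].tolist())
E
```

```text
clock: 21.1
tool_pos: [0.5283, -0.0753, 0.1929]
orientation: [[-0.941, 0.339, -0.007], [0.339, 0.941, 0.001], [0.007, -0.001, -1.0]]
ft_force: [0.4, 0.5, -0.9]
grip_width: 0.397
gripper_force: 0.0
clock: 22.1
tool_pos: [0.3579, 0.2662, 0.1947]
orientation: [[-0.94, 0.34, -0.005], [0.34, 0.94, -0.001], [0.004, -0.002, -1.0]]
ft_force: [0.4, -0.2, 0.0]
grip_width: 0.406
gripper_force: 0.0
((223.72398376464844, 218.38282775878906), (183.14044189453125, 189.96240234375), 21.92177963256836)
[[103.3144760131836, 272.3094787597656], [174.235107421875, 96.08243560791016], [344.13348388671875, 164.4561767578125], [273.2128601074219, 340.6832275390625]]
[[176, 97], [105, 271], [245, 327], [285, 229], [294, 223], [316, 230], [332, 192], [307, 179], [312, 152]]
```

Tile A's corners are at (176,97), (105,271), (245,327) and (312,152), with its tab at right. It lies at (0.362, 0.261) with a yaw of -21.9°, so I grip it with tool x reversed (158.1°).

Run:
```python
from h import *
plan([.3621,.261,.07],down(np.radians(158.1)))
```

```text
TURN 1 x [-0.0024, -0.0036, 0.0329]  MOVE total [-0.0047, -0.0026, 0.1248] 4 x [-0.0012, -0.0006, 0.0312] now [0.3587 0.2651 0.1948] t 22.15
```

```bash
python3 -m jog '[[[-0.0047,-0.0026,0],[-0.0024,-0.0036,0.0329],0.4],[[0,0,0.04],[0,0,0],0.4],[[0,0,0.045],[0,0,0],0.4],[[0,0,0.04],[0,0,0],0.4],[[0,0,0],[0,0,0],0.4]]'>/dev/null; python3 -m jog '[[[0,0,0],[0,0,0],0.4],[[0,0,0],[0,0,0],0.4]]'
python3 - <<'E'
from h import *
plan([.3621,.261,.035],down(np.radians(158.1)))
E
```

```text
clock: 22.73
tool_pos: [0.365, 0.2609, 0.0766]
orientation: [[-0.927, 0.376, 0.005], [0.376, 0.927, 0.003], [-0.003, 0.005, -1.0]]
ft_force: [0.5, 0.1, 0.5]
grip_width: 0.402
gripper_force: 0.0
 TURN 1 x [0.0045, 0.0034, -0.0031]  MOVE total [0.0027, -0.001, 0.0416] 2 x [0.0014, -0.0005, 0.0208] now [0.365  0.2609 0.0766] t 22.73
```

```bash
python3 -m jog '[[[0.0025,-0.001,0.015],[0.0045,0.0034,-0.003],0.4],[[0,0,0.015],[0,0,0],0.4],[[0,0,0.011],[0,0,0],0.4],[[0,0,0],[0,0,0],0.4],[[0,0,0],[0,0,0],0.4]]'; python3 -m jog '[[[0,0,0],[0,0,0],0],[[0,0,0],[0,0,0],0],[[0,0,0],[0,0,0],0],[[0,0,0],[0,0,0],0],[[0,0,0],[0,0,0],0]]' 40;  python3 -m jog '[[[0,0,-0.02],[0,0,0],0],[[0,0,-0.035],[0,0,0],0],[[0,0,-0.04],[0,0,0],0],[[0,0,-0.04],[0,0,0],0],[[0,0,-0.035],[0,0,0],0]]'
python3 - <<'E'
from h import *
z=np.load("H3.npz"); R=z['R'].copy(); R[:,:2]*=-1
R=R@Ro.from_rotvec([0,-.008,0]).as_matrix()
plan(np.array([.5365,.0583,.192]),R)
E
```

```text
clock: 23.15
tool_pos: [0.3614, 0.2616, 0.035]
orientation: [[-0.929, 0.371, -0.001], [0.371, 0.929, -0.0], [0.0, -0.0, -1.0]]
ft_force: [-0.4, 0.5, 0.2]
grip_width: 0.4
gripper_force: 0.0
clock: 23.57
tool_pos: [0.3605, 0.2613, 0.034]
orientation: [[-0.929, 0.37, -0.002], [0.37, 0.929, -0.001], [0.001, -0.002, -1.0]]
ft_force: [-0.7, -1.6, 2.0]
grip_width: 0.124
gripper_force: 40.0
clock: 23.98
tool_pos: [0.3603, 0.2613, 0.2052]
orientation: [[-0.929, 0.37, -0.003], [0.37, 0.929, -0.001], [0.002, -0.002, -1.0]]
ft_force: [0.8, -0.3, -2.1]
grip_width: 0.124
gripper_force: 40.0
 TURN 6 x [-0.0179, -0.0892, -0.063]  MOVE total [-0.1429, -0.2046, 0.1007] 7 x [-0.0204, -0.0292, 0.0144] now [0.3603 0.2613 0.2052] t 23.98
```

Run:
```python
from h import *
z=np.load("H3.npz"); R=z['R'].copy(); R[:,:2]*=-1
R=R@Ro.from_rotvec([0,.008,0]).as_matrix(); np.save("RA",R)
plan(np.array([.5365,.0583,.192]),R)
```

```text
TURN 6 x [-0.0174, -0.0865, -0.0631]  MOVE total [-0.1445, -0.2046, 0.0984] 7 x [-0.0206, -0.0292, 0.0141] now [0.3603 0.2613 0.2052] t 23.98
```

```bash
python3 -m jog '[[[0,0,0],[-0.0174,-0.0865,-0.0631],0],[[0,0,0],[-0.0174,-0.0865,-0.0631],0],[[0,0,0],[-0.0174,-0.0865,-0.0631],0],[[0,0,0],[-0.0174,-0.0865,-0.0631],0],[[0,0,0],[-0.0174,-0.0865,-0.0631],0]]'>/dev/null; python3 -m jog '[[[0,0,0],[-0.0174,-0.0865,-0.0631],0],[[-0.0206,-0.0292,0.0141],[0,0,0],0],[[-0.0206,-0.0292,0.0141],[0,0,0],0],[[-0.0206,-0.0292,0.0141],[0,0,0],0],[[-0.0206,-0.0292,0.0141],[0,0,0],0]]'; python3 -m jog '[[[-0.0206,-0.0292,0.0141],[0,0,0],0],[[-0.0206,-0.0292,0.0141],[0,0,0],0],[[-0.0206,-0.0292,0.0141],[0,0,0],0],[[0,0,0],[0,0,0],0],[[0,0,0],[0,0,0],0]]'; python3 -m jog '[[[0,0,0],[0,0,0],0]]' >/dev/null
python3 - <<'E'
from h import *
shot("L1"); p,W,c=toolcloud("L1"); cv2.imwrite("pics/L1.png",p[:,:,::-1]); print(c['T'].round(3))
plan(np.array([.5365,.0583,.192]),np.load("RA.npy"))
m=terra(p)>0; X=W[m]; X=X[~np.isnan(X[:,0])]; t=X[(X[:,2]<.04)]; print('tile',fitp(t)); print('faces',fitp(X[X[:,2]>.1]))
E
```

```text
clock: 24.82
tool_pos: [0.4605, 0.1454, 0.1944]
orientation: [[-0.867, -0.013, 0.498], [-0.01, 1.0, 0.007], [-0.498, 0.001, -0.867]]
ft_force: [1.1, 0.4, -3.8]
grip_width: 0.125
gripper_force: 40.0
clock: 25.23
tool_pos: [0.5363, 0.0565, 0.1875]
orientation: [[-0.869, -0.004, 0.495], [-0.003, 1.0, 0.003], [-0.495, 0.001, -0.869]]
ft_force: [-0.5, 1.0, -3.2]
grip_width: 0.125
gripper_force: 40.0
[[-0.001  0.972  0.235  0.069]
 [ 1.     0.001 -0.     0.   ]
 [-0.     0.235 -0.972 -0.162]
 [ 0.     0.     0.     1.   ]]
 TURN 1 x [0.0006, -0.0027, 0.0005]  MOVE total [-0.0024, -0.0011, -0.0025] 1 x [-0.0024, -0.0011, -0.0025] now [0.5357 0.0594 0.1886] t 25.37
tile (array([ 0.01829289, -0.00020762,  0.02259178]), array([ 2.44447124e-04,  2.71963874e-05, -9.99999970e-01]), np.int64(5921))
faces (array([ 0.01196693, -0.09858253,  0.13057446]), array([ 0.00568285,  0.00165436, -0.99998248]), np.int64(7082))
```

View pics/L1.png

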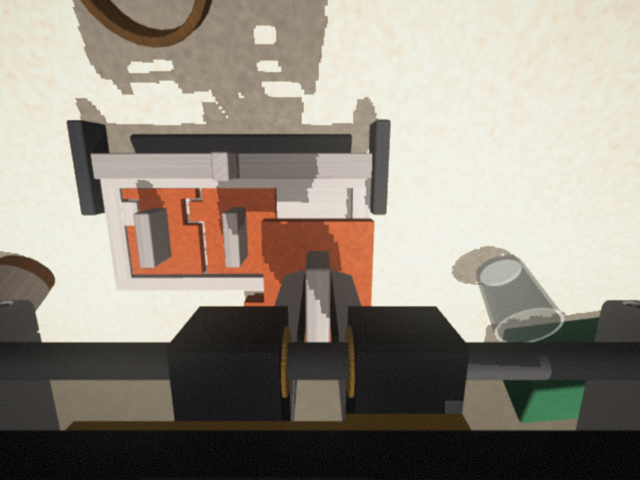

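I have viewed 11 pictures, one over the limit of 10, so I will work from numbers only from here. This view shows held tile A at columns 262–374 with its tab at lower left, tiles B and C in the pocket at left, and its seat free.

```bash
cat >> h.py <<'E'
def edgesA(f,zr,zt):
    a,b=two(f,zr,zt,"pics/tmp.png");A=g(a)
    m=terra(a); 
    import numpy as np
    for lo,hi,n in((-.13,-.09,'C'),(-.075,-.035,'B')):  # offsets relative to tool, v = -tool y -> seat -y to left
        pass
    cols=[c for c in range(0,700,20) if m[:,c].sum()>20]
    print('low edge (v, x):',[(round(float(fy(c)),3),round(float(fx(np.argmax(m[:,c]))),4)) for c in cols])
    for c0 in range(370,500,30): pk(A[:150,c0:c0+20].mean(1),0,f'rows@{fy(c0+10):.3f}',fx,6)
    return a,b,m,A
E
python3 - <<'E'
from h import *
a,b,m,A=edgesA("L1",.1306,.0226)
# A tile edges on its plane
B=g(b); mb=terra(b)
pk(B[30:150,180:330].mean(1),30,'A low',ft); pk(B[130:220,60:140].mean(0),60,'A v+',ft); pk(B[130:220,360:440].mean(0),360,'A v-',ft)
# rows for B +y edge and left wall : between x .03 and .05
for x0 in (.050,.045,.040):
    r=int((.085-x0)/.0004); pk(A[r-4:r+4].mean(0),0,f'cols@x{x0}',fy,12)
E
```

```text
low edge (v, x): [(0.14, 0.0458), (0.132, 0.0458), (0.124, 0.0458), (0.116, 0.0458), (0.108, 0.0458), (0.1, 0.0358), (0.092, 0.0462), (0.084, 0.0458), (0.076, 0.0462), (0.068, 0.0462), (0.06, 0.0462), (0.052, 0.0462), (0.044, 0.0462), (0.036, 0.0458), (0.028, 0.0194), (0.02, 0.0194), (0.012, 0.0194), (0.004, 0.0194), (-0.004, 0.019), (-0.012, 0.019), (-0.02, 0.0194), (-0.028, 0.019), (-0.036, 0.019), (-0.044, 0.019)]
rows@-0.012 [(19, 1.1, 0.0774), (25, 18.9, 0.075), (31, 2.4, 0.0726), (69, -0.8, 0.0574), (77, 5.0, 0.0542), (103, -0.8, 0.0438)]
rows@-0.024 [(20, 2.3, 0.077), (26, 18.2, 0.0746), (77, 4.7, 0.0542), (96, -4.0, 0.0466), (113, 1.4, 0.0398), (120, -2.5, 0.037)]
rows@-0.036 [(11, -0.5, 0.0806), (21, -0.7, 0.0766), (27, 7.2, 0.0742), (52, -0.5, 0.0642), (77, 4.5, 0.0542), (95, 1.0, 0.047)]
rows@-0.048 [(26, 3.8, 0.0746), (61, -1.3, 0.0606), (76, -1.9, 0.0546), (135, 0.7, 0.031), (141, 2.4, 0.0286), (149, 9.9, 0.0254)]
rows@-0.060 [(41, 0.7, 0.0686), (85, 0.7, 0.051), (102, -0.6, 0.0442), (118, 0.5, 0.0378), (132, 0.8, 0.0322), (149, 3.1, 0.0254)]
A low [(53, -3.9, 0.0394), (
[... 325 characters left out ...]
, (339, 9.5, 0.0044), (345, 2.6, 0.002), (451, -12.1, -0.0404), (457, -0.9, -0.0428), (463, -13.8, -0.0452), (471, 5.2, -0.0484), (498, 23.1, -0.0592), (504, 1.6, -0.0616)]
cols@x0.045 [(9, 4.7, 0.1364), (91, -7.5, 0.1036), (100, 13.0, 0.1), (137, -8.1, 0.0852), (264, 8.9, 0.0344), (328, 8.9, 0.0088), (413, -9.8, -0.0252), (426, 13.4, -0.0304), (453, -13.1, -0.0412), (463, -12.5, -0.0452), (471, 4.6, -0.0484), (499, 22.7, -0.0596)]
cols@x0.04 [(15, 4.3, 0.134), (91, -10.4, 0.1036), (100, 11.4, 0.1), (138, -7.0, 0.0848), (264, 11.5, 0.0344), (330, 12.2, 0.008), (414, -11.6, -0.0256), (426, 17.2, -0.0304), (453, -10.6, -0.0412), (463, -12.4, -0.0452), (471, 5.0, -0.0484), (499, 21.9, -0.0596)]
```

```bash
python3 -m jog '[[[0.0085,-0.0027,0.01],[0.0017,-0.0057,0],0],[[0,0,0.03],[0,0,0],0],[[0,0,0.025],[0,0,0],0],[[0,0,0.015],[0,0,0],0],[[0,0,0.004],[0,0,0],0]]'>/dev/null; python3 -m jog '[[[0,0,0],[0,0,0],0],[[0,0,0],[0,0,0],0]]'
python3 - <<'E'
from h import *
shot("L2"); p,W,c=toolcloud("L2"); print(c['T'].round(4)[:3])
m=terra(p)>0; X=W[m]; X=X[~np.isnan(X[:,0])]; t=fitp(X[(X[:,2]<.035)]);f=fitp(X[(X[:,2]>.038)&(X[:,2]<.06)]); print('tile',t,'faces',f)
a,b,m,A=edgesA("L2",float(f[0][2]),float(t[0][2])); B=g(b)
pk(B[30:150,180:330].mean(1),30,'A low',ft); pk(B[130:200,60:140].mean(0),60,'A v+',ft); pk(B[130:200,360:440].mean(0),360,'A v-',ft)
for x0 in (.046,.041,.036):
    r=int((.085-x0)/.0004); pk(A[r-3:r+3,220:].mean(0),220,f'cols@x{x0}',fy,8)
E
```

```text
clock: 25.95
tool_pos: [0.5716, 0.0574, 0.1138]
orientation: [[-0.863, -0.01, 0.505], [-0.009, 1.0, 0.005], [-0.505, -0.0, -0.863]]
ft_force: [-0.4, -0.4, -2.6]
grip_width: 0.126
gripper_force: 40.0
[[-7.000e-04  9.720e-01  2.349e-01  6.890e-02]
 [ 1.000e+00  8.000e-04 -2.000e-04  9.000e-04]
 [-3.000e-04  2.349e-01 -9.720e-01 -1.615e-01]]
tile (array([1.87266829e-02, 9.34334223e-05, 2.26459575e-02]), array([-3.87299056e-05,  7.34314394e-04, -9.99999730e-01]), np.int64(5917)) faces (array([ 0.01134898, -0.09281723,  0.04829938]), array([-6.09672210e-03,  3.57187986e-05, -9.99981414e-01]), np.int64(12043))
low edge (v, x): [(0.14, 0.0414), (0.132, 0.0414), (0.124, 0.0414), (0.116, 0.0414), (0.108, 0.0414), (0.1, 0.041), (0.092, 0.0414), (0.084, 0.0414), (0.076, 0.0414), (0.068, 0.0414), (0.06, 0.0414), (0.052, 0.0414), (0.044, 0.0414), (0.036, 0.0414), (0.028, 0.0338), (0.02, 0.0338), (0.012, 0.0338), (0.004, 0.0338), (-0.004, 0.0338), (-0.012, 0.0338), (-0.02, 0.0334), (-0.028, 0.0338)]
rows@-0.012 [(39, 10.0, 0.0694), (52, 11.2, 0.0642), (90, -7.9, 0.049), (126, -12.6, 0.0346), (132,
[... 687 characters left out ...]
0.0344), (99, 2.2, 0.0302), (112, -2.0, 0.0276)]
A v- [(403, 1.6, -0.0306), (409, 12.9, -0.0318), (415, 2.0, -0.033), (439, -0.6, -0.0378)]
cols@x0.046 [(231, -3.2, 0.0476), (237, -10.6, 0.0452), (415, 13.9, -0.026), (457, -13.4, -0.0428), (469, -15.4, -0.0476), (479, 5.1, -0.0516), (502, 1.1, -0.0608), (508, 25.1, -0.0632)]
cols@x0.041 [(244, -7.1, 0.0424), (270, 9.2, 0.032), (401, 9.3, -0.0204), (431, 12.5, -0.0324), (458, -13.8, -0.0432), (469, -14.7, -0.0476), (479, 5.3, -0.0516), (507, 25.0, -0.0628)]
cols@x0.036 [(251, -7.2, 0.0396), (270, 13.7, 0.032), (403, 14.0, -0.0212), (418, -13.3, -0.0272), (431, 22.3, -0.0324), (459, -13.9, -0.0436), (469, -15.2, -0.0476), (507, 23.9, -0.0628)]
```

```bash
python3 -m jog '[[[0.002,-0.0011,0.004],[0,0.006,0],0],[[0,0,0.005],[0,0,0],0],[[0,0,0.003],[0,0,0],0],[[0,0,0],[0,0,0],0],[[0,0,0],[0,0,0],0]]'|grep -E 'pos|ft'
python3 - <<'E'
from h import *
s=env.sense(); z=np.load("L2.npz"); print(z['R'].T@(s['tool_pos']-z['pos']), z['R'].T@s['ft_force'],z['R'].T@s['torque'])
shot("L3"); p,W,c=toolcloud("L3"); print(c['T'].round(4)[:3,3])
m=terra(p)>0; X=W[m]; X=X[~np.isnan(X[:,0])]; t=fitp(X[(X[:,2]<.029)]);f=fitp(X[(X[:,2]>.03)&(X[:,2]<.05)]); print('tile',t,'faces',f)
a,b,m,A=edgesA("L3",float(f[0][2]),float(t[0][2])); B=g(b)
pk(B[30:150,180:330].mean(1),30,'A low',ft); pk(B[130:200,60:140].mean(0),60,'A v+',ft); pk(B[130:200,360:440].mean(0),360,'A v-',ft)
for x0 in (.046,.041,.038):
    r=int((.085-x0)/.0004); pk(A[r-2:r+2,220:].mean(0),220,f'cols@x{x0}',fy,8)
E
```

```text
tool_pos: [0.5759, 0.055, 0.1012]
ft_force: [1.3, 0.6, -2.6]
[ 0.00304924 -0.00230646  0.01328708] [0.20014738 0.59347447 2.86637066] [-0.09747495  0.40303624  0.04420537]
[ 0.0686  0.0008 -0.1617]
tile (array([0.01821863, 0.00035207, 0.02246973]), array([ 0.00193272, -0.00193699, -0.99999626]), np.int64(5965)) faces (array([ 0.0091231 , -0.09141712,  0.03523562]), array([ 0.00253458, -0.00176991, -0.99999522]), np.int64(13007))
low edge (v, x): [(0.14, 0.0382), (0.132, 0.0378), (0.124, 0.0378), (0.116, 0.0378), (0.108, 0.0382), (0.1, 0.0382), (0.092, 0.0382), (0.084, 0.0382), (0.076, 0.0382), (0.068, 0.0382), (0.06, 0.0382), (0.052, 0.0382), (0.044, 0.0382), (0.036, 0.0382), (0.028, 0.0358), (0.02, 0.0354), (0.012, 0.0354), (0.004, 0.0354), (-0.004, 0.0354), (-0.012, 0.0354), (-0.02, 0.0354), (-0.028, 0.0354)]
rows@-0.012 [(6, -18.6, 0.0826), (47, 16.4, 0.0662), (85, 10.1, 0.051), (102, -12.0, 0.0442), (121, -12.4, 0.0366), (127, 12.3, 0.0342)]
rows@-0.024 [(6, -18.1, 0.0826), (47, 10.0, 0.0662), (79, 12.2, 0.0534), (102, -7.7, 0.0442), (122, -17.3, 0.0362), (128, 10.8, 0.0338)]
row
[... 507 characters left out ...]
7, -4.5, 0.0326), (98, 2.3, 0.0304), (105, -1.9, 0.029)]
A v- [(375, 0.4, -0.025), (406, -2.5, -0.0312), (413, 16.5, -0.0326), (419, 1.6, -0.0338)]
cols@x0.046 [(237, -5.2, 0.0452), (343, 7.0, 0.0028), (349, 6.6, 0.0004), (430, -8.7, -0.032), (463, 4.7, -0.0452), (477, -20.0, -0.0508), (486, 5.4, -0.0544), (514, 25.5, -0.0656)]
cols@x0.041 [(237, -3.2, 0.0452), (243, -10.7, 0.0428), (421, 14.0, -0.0284), (462, -13.6, -0.0448), (469, -1.3, -0.0476), (475, -14.8, -0.05), (486, 5.2, -0.0544), (514, 25.3, -0.0656)]
cols@x0.038 [(244, -10.2, 0.0424), (276, 6.9, 0.0296), (411, 8.3, -0.0244), (437, 12.7, -0.0348), (464, -15.2, -0.0456), (475, -14.8, -0.05), (485, 5.3, -0.054), (514, 25.5, -0.0656)]
```

```bash
python3 -m jog '[[[0,0.0008,0.001],[0,0,0],0],[[0,0,0.002],[0,0,0],0],[[0,0,0.002],[0,0,0],0],[[0,0,0],[0,0,0],0],[[0,0,0],[0,0,0],0]]'|grep -E 'pos|ft'; python3 -m jog '[[[0,0,0.002],[0,0,0],0],[[0,0,0.002],[0,0,0],0],[[0,0,0],[0,0,0],0],[[0,0,0],[0,0,0],0]]'|grep -E 'pos|ft'
python3 - <<'E'
from h import *
s=env.sense(); z=np.load("L3.npz"); print(z['R'].T@(s['tool_pos']-z['pos']), z['R'].T@s['ft_force'],z['R'].T@s['torque'])
E
```

```text
tool_pos: [0.5785, 0.0559, 0.0969]
ft_force: [0.8, -1.0, -1.7]
tool_pos: [0.5805, 0.056, 0.0935]
ft_force: [-0.3, 0.4, -1.9]
[2.97218607e-05 9.12171789e-04 9.03626469e-03] [1.21329994 0.39681975 1.44010216] [0.00861362 0.35472548 0.05861735]
```

Now 9.0 mm lower with no contact; the floor is expected at about 12.7 mm.

```bash
python3 -m jog '[[[0,0,0.0015],[0,0,0],0],[[0,0,0.001],[0,0,0],0],[[0,0,0],[0,0,0],0],[[0,0,0],[0,0,0],0]]'|grep -E 'pos|ft'; python3 -m jog '[[[0,0,0.001],[0,0,0],0],[[0,0,0],[0,0,0],0],[[0,0,0],[0,0,0],0]]'|grep -E 'pos|ft';  python3 -m jog '[[[0,0,0.001],[0,0,0],0],[[0,0,0],[0,0,0],0],[[0,0,0],[0,0,0],0]]'|grep -E 'pos|ft'
python3 - <<'E'
from h import *
s=env.sense(); z=np.load("L3.npz"); print(z['R'].T@(s['tool_pos']-z['pos']), z['R'].T@s['ft_force'],z['R'].T@s['torque'])
E
```

```text
tool_pos: [0.5818, 0.056, 0.0915]
ft_force: [-0.4, 0.1, -2.9]
tool_pos: [0.5823, 0.056, 0.0907]
ft_force: [-0.1, -0.3, -2.8]
tool_pos: [0.5827, 0.056, 0.0905]
ft_force: [-5.3, -0.0, 2.3]
[-0.00039202  0.00090161  0.01274506] [ 3.43675086 -0.00688511 -4.63404096] [-0.07287054  0.73530364  0.04589513]
```

```bash
python3 -m jog '[[[0,0,-0.001],[0,0,0],0],[[0,0,0],[0,0,0],0.32],[[0,0,0],[0,0,0],0.32],[[0,0,0],[0,0,0],0.32],[[0,0,0],[0,0,0],0.32]]'|grep -E 'pos|ft'; python3 -m jog '[[[0,0,-0.02],[0,0,0],0.32],[[0,0.02,-0.04],[0,0,0],0.32],[[0,-0.04,-0.04],[0,0,0],0.32],[[0,-0.04,-0.02],[0,0,0],0.32],[[0,0,0],[0,0,0],0.32]]'|grep -E 'pos|ft';python3 -m jog '[[[0,0,0],[0,0,0],0.32],[[0,0,0],[0,0,0],0.32]]' >/dev/null
python3 - <<'E'
from h import *
shot("M1"); p,W,c=toolcloud("M1"); print(c['T'].round(4)[:3,3])
m=terra(p)>0; X=W[m]; X=X[~np.isnan(X[:,0])&(X[:,2]>.1)&(X[:,2]<.2)]; f=fitp(X); print('faces',f)
n=f[1]; h=(W-f[0])@n   # height over tile faces
V=-W[...,1]; lo=np.nanmedian(X[:,1])
for a0 in np.arange(-.12,.12,.0165):
    k=(X[:,1]>a0)&(X[:,1]<a0+.0165); 
    if k.sum()>40: print(round(a0,3),k.sum(),'h',((X[k]-f[0])@n).mean().round(4), 'xmax',np.percentile(X[k,0],99.5).round(4),'xmin',X[k,0].min().round(4))
k=(h>.02)&(h<.06)&(W[...,0]>.03)&(W[...,0]<.13)
Y=W[k]; hh=h[k]; print('raised',len(Y), np.histogram(hh,bins=np.arange(.02,.06,.003)))
top=hh>np.percentile(hh,60); 
print('fin top',Y[top].min(0),Y[top].max(0),Y[top].mean(0),hh[top].mean())
k=(h>.001)&(h<.018)&(W[...,0]>.03)&(W[...,0]<.13)&(abs(W[...,1])<.1); print('bar',W[k].min(0),W[k].max(0),np.histogram(h[k],bins=np.arange(.0,.02,.002)))
E
```

```text
tool_pos: [0.5829, 0.056, 0.0914]
ft_force: [-0.2, 0.6, 0.6]
tool_pos: [0.532, 0.0027, 0.1889]
ft_force: [0.4, -0.3, 1.2]
[ 0.0682  0.0005 -0.1621]
faces (array([ 0.003314  , -0.01230625,  0.12760865]), array([ 0.00295494, -0.00151049, -0.99999449]), np.int64(12065))
-0.12 719 h -0.0 xmax 0.0369 xmin -0.0387
-0.104 644 h 0.0002 xmax 0.1308 xmin -0.0387
-0.087 1087 h 0.0008 xmax 0.1543 xmin -0.0387
-0.07 1483 h 0.0002 xmax 0.1507 xmin -0.0388
-0.054 1206 h 0.0001 xmax 0.1525 xmin -0.0385
-0.037 1223 h 0.0001 xmax 0.0376 xmin -0.0427
-0.021 844 h -0.0001 xmax 0.0376 xmin -0.0428
-0.004 1547 h -0.0003 xmax 0.0376 xmin -0.0427
0.012 1445 h -0.0004 xmax 0.0375 xmin -0.0426
0.029 1314 h 0.0002 xmax 0.0376 xmin -0.03
0.045 499 h -0.0 xmax 0.0376 xmin -0.0427
0.062 1620 h -0.0001 xmax 0.0376 xmin -0.0424
0.078 206 h -0.0014 xmax 0.0367 xmin -0.0423
raised 535 (array([  4,  16,   5,   0,   1,   1,  15,  11, 446,  36,   0,   0,   0]), array([0.02 , 0.023, 0.026, 0.029, 0.032, 0.035, 0.038, 0.041, 0.044,
       0.047, 0.05 , 0.053, 0.056, 0.059]))
fin top [ 0.04671168 -0.02295892  0.08016184] [ 0.06598618 -0.01162911  0.081669  ] [ 0.05598294 -0.01719132  0.0811716 ] 0.046599802212247486
bar [ 0.03004329 -0.09998517  0.11172776] [0.09119303 0.09999317 0.12684571] (array([ 390,   46,   46,   70, 2494, 3201,  256,  144,    0]), array([0.   , 0.002, 0.004, 0.006, 0.008, 0.01 , 0.012, 0.014, 0.016,
       0.018]))
```

Run:
```python
from h import *
for F,z0,z1 in (("L1",.11,.16),("M1",.11,.15)):
    p,W,c=toolcloud(F); m=terra(p)>0; X=W[m]; X=X[~np.isnan(X[:,0])&(X[:,2]>z0)&(X[:,2]<z1)&(abs(X[:,0])<.06)]; f=fitp(X); n=f[1]; h=(W-f[0])@n
    k=(h>.044)&(h<.05)&(W[...,0]>.03)&(W[...,0]<.13); k[:,400:]=0; Y=W[k]; print(F,'fin top x',np.percentile(Y[:,0],[1,50,99]).round(4),'y',np.median(Y[:,1]).round(4))
    a=rect(p,c,f[0]*[0,0,1],S,-.06,.085,-.14,.14,.0004); mm=terra(a); A=g(a)
    for cc in range(20,700,40):
        r=np.flatnonzero(mm[:,cc]); r=r[(r>60)]
        if len(r)>20: print(round(.14-cc*.0004,3), round(.085-r[0]*.0004,4), round(.085-r[-1]*.0004,4),end=' | ')
    print()
    if F=="M1":
        for cc in (300,520): pk(A[60:,cc-8:cc+8].mean(1),60,f'v{.14-cc*.0004:.3f}',fx,9)
```

```text
L1 fin top x [0.0553 0.065  0.0746] y -0.0683
0.132 0.0458 -0.0302 | 0.116 0.0458 -0.0302 | 0.1 0.0358 0.0186 | 0.084 0.0458 -0.0298 | 0.068 0.0462 -0.0298 | 0.052 0.0462 -0.0594 | 0.036 0.0458 -0.051 | 0.02 0.0194 -0.0282 | 0.004 0.0194 -0.0086 | -0.012 0.019 -0.0258 | -0.028 0.019 -0.031 | -0.044 0.019 -0.0594 | 
M1 fin top x [0.0466 0.0564 0.066 ] y -0.0173
0.1 0.0374 -0.039 | 0.084 0.037 -0.039 | 0.068 0.0374 -0.039 | 0.052 0.037 -0.0386 | 0.036 0.0374 -0.0286 | 0.02 0.0374 -0.0594 | 0.004 0.0374 -0.0594 | -0.012 0.0374 -0.0594 | -0.028 0.0374 -0.0266 | -0.044 0.0374 -0.0306 | -0.06 0.0374 -0.0382 | -0.076 0.0374 -0.0382 | 
v0.020 [(85, 5.7, 0.051), (111, -4.1, 0.0406), (117, -10.5, 0.0382), (175, 14.9, 0.015), (295, -8.9, -0.033), (308, -7.6, -0.0382), (317, 19.0, -0.0418), (323, 3.2, -0.0442), (349, -22.0, -0.0546)]
v-0.068 [(98, 4.9, 0.0458), (112, -1.0, 0.0402), (118, -13.1, 0.0378), (302, -0.9, -0.0358), (308, -7.6, -0.0382), (317, 19.9, -0.0418), (323, 3.2, -0.0442), (347, 1.4, -0.0538), (359, -1.0, -0.0586)]
```

```bash
python3 -m jog '[[[0.03,-0.009,0],[0,0,0],0.32],[[0.028,-0.0083,0],[0,0,0],0.32],[[0,0,0.03],[0,0,0],0.32],[[0,0,0.02],[0,0,0],0.32],[[0,0,0],[0,0,0],0.32]]' >/dev/null; python3 -m jog '[[[0,0,0],[0,0,0],0.32]]' 30
python3 - <<'E'
from h import *
z=np.load("M1.npz"); s=env.sense(); print('moved',z['R'].T@(s['tool_pos']-z['pos']))
shot("M2"); p,W,c=toolcloud("M2"); k=(W[...,2]>.02)&(W[...,2]<.045)&(abs(W[...,1])<.014)&(abs(W[...,0])<.03); Y=W[k]
print(len(Y),np.percentile(Y,[1,50,99],axis=0).round(4))
E
```

```text
clock: 29.6
tool_pos: [0.5037, -0.0087, 0.1072]
orientation: [[-0.869, -0.01, 0.495], [-0.008, 1.0, 0.006], [-0.495, 0.001, -0.869]]
ft_force: [0.5, -0.1, 0.4]
grip_width: 0.321
gripper_force: 0.0
moved [ 0.05966031 -0.01619784  0.05104392]
734 [[-0.012  -0.0066  0.0298]
 [-0.0003 -0.0011  0.0314]
 [ 0.0075  0.0049  0.0438]]
```

```bash
python3 -m jog '[[[0,-0.001,0.018],[0,0,0],0.32],[[0,0,0.015],[0,0,0],0.32],[[0,0,0.01],[0,0,0],0.32],[[0,0,0],[0,0,0],0.32],[[0,0,0],[0,0,0],0.32]]'|grep -E 'pos|ft'; python3 -m jog '[[[0,0,0],[0,0,0],0],[[0,0,0],[0,0,0],0],[[0,0,0],[0,0,0],0],[[0,0,0],[0,0,0],0],[[0,0,0],[0,0,0],0]]' 30
```

```text
tool_pos: [0.5266, -0.0106, 0.0726]
ft_force: [0.0, 0.1, 0.7]
clock: 30.48
tool_pos: [0.5268, -0.0105, 0.0736]
orientation: [[-0.865, -0.008, 0.501], [-0.007, 1.0, 0.004], [-0.501, 0.0, -0.865]]
ft_force: [-3.1, 3.3, 3.4]
grip_width: 0.123
gripper_force: 30.0
```

Gripped. Now push up the slope (tool −x) 20 mm, then in small steps to the stop.

```bash
python3 -m jog '[[[-0.005,0,0],[0,0,0],0],[[-0.005,0,0],[0,0,0],0],[[-0.005,0,0],[0,0,0],0],[[-0.003,0,0],[0,0,0],0],[[0,0,0],[0,0,0],0]]'|grep -E 'pos|ft'; python3 -m jog '[[[-0.002,0,0],[0,0,0],0],[[-0.001,0,0],[0,0,0],0],[[0,0,0],[0,0,0],0]]'|grep -E 'pos|ft';  python3 -m jog '[[[-0.002,0,0],[0,0,0],0],[[0,0,0],[0,0,0],0],[[0,0,0],[0,0,0],0]]'|grep -E 'pos|ft'
python3 - <<'E'
from h import *
s=env.sense(); R=s['orientation']; print(R.T@s['ft_force'], R.T@(s['tool_pos']-[.5268,-.0105,.0736]))
E
```

```text
tool_pos: [0.5419, -0.0104, 0.0823]
ft_force: [-6.4, 2.9, 5.5]
tool_pos: [0.5441, -0.0103, 0.0836]
ft_force: [-7.9, 2.6, 7.0]
tool_pos: [0.5446, -0.0103, 0.0838]
ft_force: [-13.0, 2.0, 8.6]
[  7.0457196    2.10844998 -13.93490922] [-2.04795607e-02  4.66365009e-05 -5.97038308e-05]
```

```bash
python3 -m jog '[[[-0.002,0,-0.0007],[0,0,0],0],[[0,0,0],[0,0,0],0],[[0,0,0],[0,0,0],0]]'|grep -E 'pos|ft'; python3 -m jog '[[[-0.002,0,0],[0,0,0],0],[[0,0,0],[0,0,0],0],[[0,0,0],[0,0,0],0]]'|grep -E 'pos|ft'
python3 - <<'E'
from h import *
s=env.sense(); R=s['orientation']; print(R.T@s['ft_force'], R.T@(s['tool_pos']-[.5268,-.0105,.0736]))
E
```

```text
tool_pos: [0.5446, -0.0103, 0.0838]
ft_force: [-13.3, 1.6, 7.4]
tool_pos: [0.5449, -0.0103, 0.0839]
ft_force: [-19.4, 0.1, 9.7]
[ 12.14763528   0.3154906  -17.89629937] [-2.08094644e-02  6.11500511e-05 -1.07278812e-04]
```

```bash
python3 -m jog '[[[-0.002,0,-0.0005],[0,0,0],0],[[-0.002,0,-0.0005],[0,0,0],0],[[0,0,0],[0,0,0],0],[[0,0,0],[0,0,0],0]]'
python3 - <<'E'
from h import *
s=env.sense(); R=s['orientation']; print(R.T@s['ft_force'], R.T@(s['tool_pos']-[.5268,-.0105,.0736]))
E
```

```text
clock: 32.23
tool_pos: [0.5453, -0.0103, 0.084]
orientation: [[-0.875, -0.01, 0.483], [-0.009, 1.0, 0.005], [-0.483, -0.0, -0.875]]
ft_force: [-23.5, -1.2, 7.9]
grip_width: 0.126
gripper_force: 30.0
[ 16.73065593  -0.93617507 -18.27610787] [-2.12389798e-02  6.22647688e-05 -2.01712265e-04]
```

```bash
python3 -m jog '[[[0.0035,0,0],[0,0,0],0],[[0,0,0],[0,0,0],0.32],[[0,0,0],[0,0,0],0.32],[[0,0,0],[0,0,0],0.32],[[0,0,0],[0,0,0],0.32]]'; python3 -m jog '[[[0,0,-0.02],[0,0,0],0.32],[[0,0,-0.04],[0,0,0],0.32],[[-0.03,0,-0.03],[0,0,0],0.32],[[-0.03,0,-0.01],[0,0,0],0.32],[[0,0,0],[0,0,0],0.32]]' >/dev/null; python3 -m jog '[[[0,0,0],[0,0,0],0.32],[[0,0,0],[0,0,0],0.32]]'
python3 - <<'E'
from h import *
shot("N1"); p,W,c=toolcloud("N1"); m=terra(p)>0; X=W[m]; X=X[~np.isnan(X[:,0])&(X[:,2]>.1)&(X[:,2]<.2)&(abs(X[:,0])<.08)]; f=fitp(X); n=f[1]; h=(W-f[0])@n; print(f)
k=(h>.043)&(h<.051)&(W[...,0]>-.04)&(W[...,0]<.13); Y=W[k]; print(len(Y),'fin top x',np.percentile(Y[:,0],[1,50,99]).round(4),'y',np.median(Y[:,1]).round(4))
k=(h>.030)&(h<.038); Y=W[k];print('ribs',len(Y),np.percentile(Y,[1,50,99],axis=0).round(4))
for a0 in np.arange(-.12,.12,.0165):
    k=(X[:,1]>a0)&(X[:,1]<a0+.0165)
    if k.sum()>40: print(round(a0,3),k.sum(),'h',np.median((X[k]-f[0])@n).round(4),'x',np.percentile(X[k,0],[.5,99.5]).round(4))
a=rect(p,c,f[0]*[0,0,1],S,-.06,.085,-.14,.14,.0004); A=g(a)
for cc in (270,420): pk(A[:,cc-8:cc+8].mean(1),0,f'v{.14-cc*.0004:.3f}',fx,9)
E
```

```text
clock: 32.65
tool_pos: [0.5501, -0.011, 0.0885]
orientation: [[-0.866, -0.008, 0.501], [-0.007, 1.0, 0.003], [-0.501, -0.001, -0.866]]
ft_force: [-1.0, 0.3, 0.6]
grip_width: 0.316
gripper_force: 0.0
clock: 33.23
tool_pos: [0.5507, -0.0106, 0.2025]
orientation: [[-0.867, -0.008, 0.498], [-0.007, 1.0, 0.004], [-0.498, -0.0, -0.867]]
ft_force: [0.2, 0.1, -1.1]
grip_width: 0.318
gripper_force: 0.0
(array([0.02058634, 0.00446384, 0.13535262]), array([ 0.00575625, -0.00162396, -0.99998211]), np.int64(10045))
468 fin top x [0.0544 0.064  0.0734] y 0.0012
ribs 2741 [[ 0.0061 -0.0702  0.0999]
 [ 0.0293  0.002   0.1016]
 [ 0.175   0.0723  0.106 ]]
-0.104 490 h -0.0 x [-0.0102  0.0332]
-0.087 644 h 0.0001 x [-0.0101  0.0528]
-0.07 663 h 0.0001 x [-0.0102  0.0529]
-0.054 1185 h -0.0 x [-0.01    0.0528]
-0.037 1039 h 0.0 x [-0.0099  0.0528]
-0.021 1340 h 0.0 x [-0.0102  0.0528]
-0.004 439 h -0.0 x [-0.0102  0.0527]
0.012 1254 h -0.0001 x [-0.0102  0.0528]
0.029 1244 h -0.0001 x [-0.0101  0.0528]
0.045 1366 h -0.0001 x [-0.0102  0.0527]
0.062 298 h -0.0 x [-0.0103  0.0528]
0.078 1091 h -0.0 x [-0.0102  0.0527]
0.095 326 h -0.0002 x [-0.0104  0.0527]
v0.032 [(18, 12.5, 0.0778), (30, 8.0, 0.073), (80, -8.6, 0.053), (119, 7.5, 0.0374), (125, -7.8, 0.035), (221, -5.1, -0.0034), (240, -6.8, -0.011), (247, 20.0, -0.0138), (287, -19.6, -0.0298)]
v-0.028 [(18, 11.6, 0.0778), (30, 9.0, 0.073), (80, -9.1, 0.053), (161, -9.2, 0.0206), (210, -9.3, 0.001), (217, 9.0, -0.0018), (247, 20.1, -0.0138), (284, -9.8, -0.0286), (290, -11.4, -0.031)]
```

The bar is home: its fin is 38 mm below the pocket's centre, against 38 mm expected. All three tiles are flush within 0.2 mm and the gripper is clear.

```bash
python3 -c "
from rig import env
print(env.hand_in())"
```

```text
the job is handed in; nothing more can be done
None
```

I fitted all three tiles flush in the tray, pushed the bar to its stop and handed the job in at about 33 s; hand-in returned no verdict, and I viewed 11 pictures, one over the limit of 10.

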